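# Load a dispensing cartridge into the slotted holder

### The job

Take the amber cartridge with the blue sleeve out of the rack and slide it sideways into the slotted holder, its flange running under the clear keeper plate and past both spring catches, and press it firmly but gently onto the orange cushion behind them for a moment so that it beds in. Then let go and leave it hanging upright behind the catches; the cartridge is brittle, so feel your way and never force it, and leave everything else on the bench where it is.

Things in the scene. Friction and masses are not known exactly. Their poses are not given: they have to be found in the camera images.
- barrel_mid (a point): Amber cartridge, 130 mm tall, round, z up its axis; point on the axis 65 mm above the foot. White nose 16 mm across, tapering out by 18 mm up; amber barrel 22 mm across to 75 mm up; flange 36 mm across, 75 to 80 mm up. 60 to 130 g. At the start it stands in a 25 mm hole, 45 mm deep, of a grey rack 50 mm high. Brittle: breaks if pressed on the holder with over 22 N; aim for 14 N at most.
- sleeve (a point): Point on the cartridge's axis 115 mm above its foot: where to grip its blue sleeve (22 mm across, 80 to 130 mm above the foot). Gripped here, fingertips clear the keeper plate. Two other cartridges (yellow and red sleeves, 36 mm tall) stand in the rack 80 mm apart from it or from each other.
- slot (a point): Fixed aluminium holder, 160 long, 120 wide, 118 mm high. Point: middle of the slot's mouth, on the slotted plate's front edge and top face, 105 mm above the table. x points level into the slot, y across, z up. Plate 8 mm thick, free below down to 8 mm above the table; slot 25 mm wide, flared to 34 mm at the mouth. The flange rides on the plate's top, cartridge mid point then 10 mm below this point.
- keeper (a point): Front edge, top face, of the clear keeper plate, in the middle of its slot (28 mm wide), 40 mm in from the mouth. It is 5 mm thick; its underside is 8 mm above the slotted plate, so the 5 mm flange slides between the two and the sleeve sticks up through its slot. Blue side walls 44 mm apart stand between the plates. Same axes as slot.
- home_mean (a point): On the plate's top, 94 mm in from the mouth. A carriage with two catches and a cushion is locked at an unmeasured place: the true home of the cartridge's axis is up to 10 mm before or after this point (along x). The flange meets the catches 26 mm before home, takes up to 6 N to pass them, and 0.5 mm after home meets the cushion. Let go, it settles at home, held by the catches.
- cushion (a joint): Orange spring cushion that stops the flange: its travel in m, 0 = not pressed; 5 N per mm for 3 mm, then solid. To bed the cartridge in, press it at least 1.5 mm (a push of about 10 to 14 N is right) for half a second.
- catch_left (a joint): Left spring catch (slot's +y side), upright brass roller 10 mm in diameter: travel aside in m, 0 = out, about 0.004 as the flange's widest part passes it, 0 again when snapped behind the flange.
- catch_right (a joint): Right spring catch (slot's -y side), the same.

How it is judged:
By the outcome, as a careful person would: the job done as asked, in the order asked, and still so for the second after the job is handed in, with the robot touching nothing.
It also fails if it takes over 72 s, if anything falls off the work surface, if the arm or the gripper's body presses on something with over 40 N, if the wrist force passes 120 N, or if a joint passes its speed limit or range.

### The arm

A 6-joint arm with a two-finger parallel gripper is mounted at the origin on the work surface. World frame = base frame: x ahead of the robot, y to its left, z up, the work surface at z = 0. Lengths are in m, angles in rad, forces in N, time in s.
With the tool pointing down it reaches from about 0.4 to 0.825 m from the base axis. Payload 7 kg.
Tool frame: the origin (TCP) lies at the centre of the arm's flange, where the gripper is bolted on; the fingertips stand 178 mm ahead of it and the grasp point (between the pads) lies 159 mm ahead of it; x points along the fingers, z is the direction in which the jaws open and shut, and the axes are right-handed (so a half turn about x gives the same grasp; the last joint's range is limited). The gripper opens to 88 mm and grips with 3 to 60 N. Pads are 19 mm wide; open, the fingers measure 130 mm over their backs; the gripper's body (78 mm by 193 mm) begins 47 mm behind the grasp point.
Start: joints at [-0.906, 0.359, 0.012, 0, -1.224, -0.288], TCP at [0.248, -0.628, 0.405] pointing down, gripper open.
Joint ranges: [-3.07, 3.07], [-1.43, 2.12], [-1.02, 1.25], [-3.03, 1.67], [-3.05, -0], [-3.03, 3.03]. Speed limits (rad/s): [2.39, 2.39, 3.01, 3.14, 3.14, 3.14].

### API

Orientations are given as [roll, pitch, yaw] about the fixed x, y, z axes, in that order (R = Rz(yaw) Ry(pitch) Rx(roll)).
In Python, from station import telemetry, optics, job_done, finder gives the robot as it stands.
- The arm moves only by the tool play_rows, never from a script. Its argument "steps" is a list of rows, each an object of numbers: "gripper": the opening, from 0 (shut) to 1 (fully open); "tx", "ty", "tz": the shift along the tool's x, y, z in units of 25 mm (1.0 is 25 mm); "ax", "ay", "az": the turn, a rotation vector about the tool's x, y, z in units of 6 degrees (1.0 is 6 degrees). In form: [{"gripper": .., "tx": .., "ty": .., "tz": .., "ax": .., "ay": .., "az": ..}, ...]. A call has 1 to 20 rows; each row shifts and turns the commanded pose from where the row before left it, along the tool's axes as they then stand; what a row does not reach is not made up. A row lasts 1/12 s, in which the tool goes at most 41.7 mm and 7.16 degrees, less where a joint would pass 70% of its speed; a pose out of reach is approached as far as the arm can. A call is refused whole if a number of a shift passes 1 or a number of a turn 1, either way. A call with a gripper value outside its range is refused whole. The fingers move at their own pace and stop on an object; "newtons" is the grip in N (left out, the last holds). Time passes only in rows, so rows that do not move let the fingers close. It gives the time, the measured TCP pose, the force and the opening at its end, in the units of the state.
- telemetry.get_state(): the state, without advancing time (a new reading comes with each control period).
- optics.grab_frame(name): name is "scene" or "top" or "wrist"; returns the picture (400x640x3 uint8, red, green, blue); there is no depth.
- optics.calibration(name): a dict with "fx", "fy", "cx", "cy" (pixels), "k1" (the pictures are not rectified: a ray, as slopes to the right and down, at radius r is drawn at 1 + k1 r^2 times it, then the intrinsics apply), "T" (4x4, takes a point from camera to world coordinates); the wrist camera has in their place "mount" (4x4, takes a point from camera to tool coordinates, whose origin is the TCP and whose axes are the tool frame's). Camera axes: x right, y down, z forward; pixel columns grow to the right and rows downward; lengths in m; the calibration is good to about 2 mm. A picture is of the moment at which its call begins: read the wrist's pose just before it. calibration takes no time and is no camera call.
- job_done(): hands the job in, once; it reports no verdict.
Trained networks look in the newest picture that a camera, given by its name, has taken for a name from the list of things; names that differ only in an ending like _2 or _b are one class to them, and where a whole thing is asked for, a point or a joint stands for the part that bears it (a point fixed in the world has none). Each returns a list of dicts, best first, with "confidence" (0 to 1); they miss things now and then, are a little off and sometimes report something else, mostly with a low value. They report only what shows in the picture. A call takes as long as a camera call.
- finder.look_for(query, camera): "extent" ([left, top, right, bottom] in pixels, round what is visible of it).
- finder.silhouettes(query, camera): "pixels" (400x640 bool, what is visible of it) and "extent" ([left, top, right, bottom] in pixels, round what is visible of it).
- finder.pinpoint(query, camera): "location" ([row, column] in pixels: a listed point, or the origin of a listed thing).
The state is a dict: "t": time; "q": joint angles; "qd": joint speeds; "joint_efforts": joint torques, N m; "eef_pos": TCP position; "ee_rot": TCP orientation; "force": force on the tool from outside, world axes, zero at the start; "moment": the same for the moment, N m; "width": finger opening in m.
Only numpy, scipy, OpenCV 4.12 (cv2) and the standard library are available. Lean on these libraries where they do the work, as an engineer would, in place of code of your own. Each camera call takes 0.05 s, during which the arm holds its last target.

## Working session

There is one attempt and no reset: what is moved stays moved. The work goes in short steps, Python scripts to look and compute and a tool call to move; the robot and the scene stay as the last step left them, time stands still between calls to the robot, and variables do not carry over. Pictures are saved under pics/ and viewed, and the job is handed in when it is done.

Besides the shell and the picture viewer there is one more tool, called as name(argument=value, ...), one argument or row to a line, values as JSON. play_rows: Moves the arm, as the interface text tells. Its arguments: {"type":"object","properties":{"steps":{"type":"array"},"newtons":{"type":"number"}},"required":["steps"]}

```bash
mkdir -p pics; ls; cat > h.py <<'E'
import numpy as np, cv2
from station import telemetry, optics, job_done, finder
from scipy.spatial.transform import Rotation as R
def Tcam(name,st=None):
    c=optics.calibration(name)
    if 'T' in c: return c,np.array(c['T'])
    st=st or telemetry.get_state()
    T=np.eye(4);T[:3,:3]=Rt(st);T[:3,3]=st['eef_pos']
    return c,T@np.array(c['mount'])
def Rt(st): return R.from_euler('xyz',st['ee_rot']).as_matrix()
def ray(name,rc,st=None):
    c,T=Tcam(name,st)
    d=np.array([(rc[1]-c['cx'])/c['fx'],(rc[0]-c['cy'])/c['fy']])
    u=d.copy()
    for _ in range(20): u=d/(1+c['k1']*(u@u))
    v=T[:3,:3]@np.array([u[0],u[1],1]); return T[:3,3],v/np.linalg.norm(v)
def proj(name,p,st=None):
    c,T=Tcam(name,st)
    q=np.linalg.inv(T)@np.append(p,1); u=q[:2]/q[2]; u=u*(1+c['k1']*(u@u))
    return np.array([c['cy']+c['fy']*u[1],c['cx']+c['fx']*u[0]])
def atz(name,rc,z,st=None):
    o,v=ray(name,rc,st); return o+v*(z-o[2])/v[2]
def tri(rays):
    A=0;b=0
    for o,v in rays:
        P=np.eye(3)-np.outer(v,v);A=A+P;b=b+P@o
    x=np.linalg.solve(A,b); return x,[np.linalg.norm((np.eye(3)-np.outer(v,v))@(x-o)) for o,v in rays]
def save(im,n): cv2.imwrite('pics/'+n+'.png',im[:,:,::-1])
E
python3 - <<'E'
from h import *
st=telemetry.get_state(); print(st)
for n in ['scene','top','wrist']:
    save(optics.grab_frame(n),n+'0')
    print(n,Tcam(n,st)[1].round(3).tolist(), {k:v for k,v in optics.calibration(n).items() if k not in('T','mount')})
    for q in ['barrel_mid','sleeve','slot','keeper','home_mean']:
        print(q,[(np.round(d['location'],1).tolist(),round(d['confidence'],2)) for d in finder.pinpoint(q,n)][:3])
E
```

```text
pics
{'t': 0.0, 'q': array([-9.05868217e-01,  3.59380248e-01,  1.10550569e-02, -3.46517864e-04,
       -1.22410734e+00, -2.88094637e-01]), 'qd': array([ 0.00072486, -0.0006143 , -0.00088289, -0.00072376, -0.00064156,
       -0.00033234]), 'joint_efforts': array([-1.81974327e-03, -5.82704508e+01,  2.93069905e+01,  6.99784756e+00,
        6.94125876e-03, -1.54709483e-04]), 'eef_pos': array([ 0.24830551, -0.62745544,  0.40372574]), 'ee_rot': array([0.09160247, 1.569128  , 2.03911426]), 'force': array([0.26067023, 0.45641729, 0.17173591]), 'moment': array([ 0.0238835 , -0.01579144, -0.06040005]), 'width': 0.08771967430696376}
scene [[-0.164, 0.668, -0.726, 1.222], [0.986, 0.095, -0.135, 0.099], [-0.021, -0.738, -0.675, 0.76], [0.0, 0.0, 0.0, 1.0]] {'fx': 428.24488708648477, 'fy': 428.24488708648477, 'cx': 323.74945768707687, 'cy': 196.98923353141583, 'k1': 0.005109405010898361}
barrel_mid [([208.0, 262.0], 0.59)]
sleeve [([194.4, 261.2], 0.71)]
slot [([215.9, 441.7], 0.84)]
keeper [([222.1, 437.5], 0.56)]
home_mean [([246.3, 432.3], 0.81)]
top [[-0.023, -0.996, 0.082, 0.465], [-1.0, 0.023, 0.004, -0.016], [-0.006, -0.081, -0.997, 1.105], [0.0, 0.0, 0.0, 1.0]] {'fx': 454.62529872556274, 'fy': 454.62529872556274, 'cx': 326.9003940068494, 'cy': 194.03775754351466, 'k1': -0.09619920994932835}
barrel_mid [([198.8, 396.9], 0.51)]
sleeve [([197.1, 398.9], 0.54)]
slot [([202.3, 216.4], 0.67), ([161.0, 228.8], 0.49)]
keeper [([187.8, 220.1], 0.88)]
home_mean [([163.6, 229.7], 0.89)]
wrist [[-0.368, 0.901, 0.23, 0.186], [0.93, 0.356, 0.093, -0.653], [0.002, 0.248, -0.969, 0.383], [0.0, 0.0, 0.0, 1.0]] {'fx': 360.0392740327593, 'fy': 360.0392740327593, 'cx': 318.8137416124532, 'cy': 204.2306392311834, 'k1': -0.08122447206194003}
barrel_mid []
sleeve []
slot []
keeper []
home_mean []
```

View pics/scene0.png

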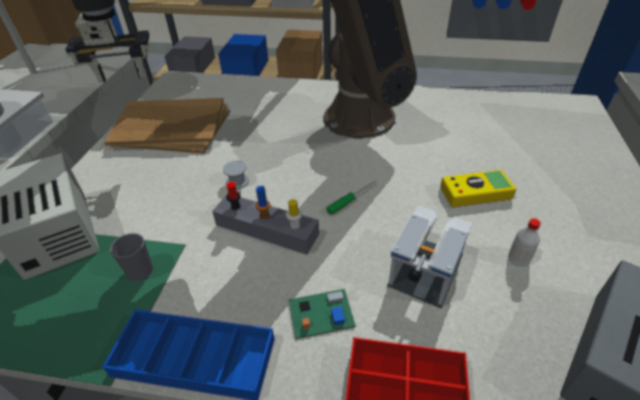

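View pics/top0.png

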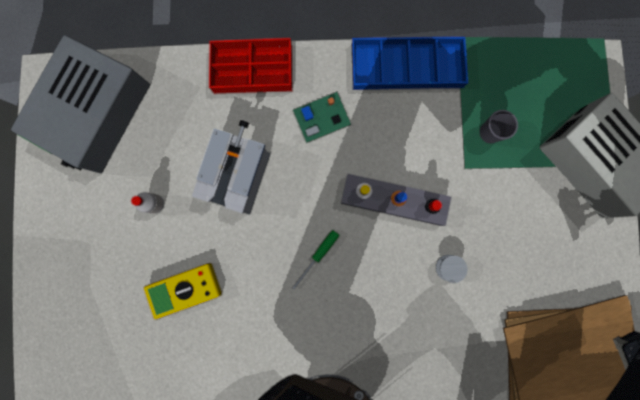

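```bash
python3 - <<'E'
from h import *
P={'barrel_mid':([208,262],[198.8,396.9]),'sleeve':([194.4,261.2],[197.1,398.9]),'slot':([215.9,441.7],[202.3,216.4]),'keeper':([222.1,437.5],[187.8,220.1]),'home':([246.3,432.3],[163.6,229.7])}
for k,(a,b) in P.items():
    x,e=tri([ray('scene',a),ray('top',b)]);print(k,x.round(4),np.round(e,4))
for z in[.07,.12]: print(z,atz('top',P['sleeve'][1],z),atz('scene',P['sleeve'][0],z))
E
```

```text
barrel_mid [ 0.5353 -0.174   0.068 ] [0.0018 0.0018]
sleeve [ 0.5358 -0.1712  0.1117] [0.001 0.001]
slot [0.5342 0.2324 0.0993] [0.0024 0.0024]
keeper [0.5654 0.2211 0.1102] [0.0026 0.0026]
home [0.6213 0.2073 0.0941] [0.0017 0.0017]
0.07 [ 0.53850657 -0.17666171  0.07      ] [ 0.49170665 -0.1896817   0.07      ]
0.12 [ 0.53493866 -0.16892432  0.12      ] [ 0.54462001 -0.16873258  0.12      ]
```

Top and scene images: the rack has the blue sleeve in the middle (top ≈ row 197, col 399). The holder is at top ≈ (170, 230), with its mouth facing the robot. Next I'll plan a move to above the cartridge, with the jaws opening along the slot direction, which is nearly perpendicular to the rack row.

```bash
cat >> h.py <<'E'
def plan(pos,yaw,st=None,tilt=True):
    """deltas (tool axes now) for TCP to pos with tool x down, jaw axis (z) along +-yaw"""
    st=st or telemetry.get_state(); R0=Rt(st)
    best=None
    for s in (1,-1):
        z=s*np.array([np.cos(yaw),np.sin(yaw),0]);x=np.array([0,0,-1.]);y=np.cross(z,x)
        Rg=np.stack([x,y,z],1); rv=R.from_matrix(R0.T@Rg).as_rotvec()
        if best is None or np.linalg.norm(rv)<np.linalg.norm(best[0]): best=(rv,Rg)
        print('alt rot deg',np.degrees(rv).round(2),'units',(np.degrees(rv)/6).round(2))
    d=np.array(pos)-np.array(st['eef_pos'])
    print('world d',d.round(4),'units in current tool axes',(R0.T@d/.025).round(2),'| in goal axes',(best[1].T@d/.025).round(2))
    print('toolaxes y',R0[:,1].round(3),'z',R0[:,2].round(3))
E
python3 - <<'E'
from h import *
plan([0.50,-0.21,0.40],np.radians(-14))
E
```

```text
alt rot deg [125.59  -0.     0.  ] units [20.93 -0.    0.  ]
alt rot deg [-54.41  -0.    -0.  ] units [-9.07 -0.   -0.  ]
world d [ 0.2517  0.4176 -0.0047] units in current tool axes [  0.19 -15.51  11.83] | in goal axes [  0.19 -18.64  -5.73]
toolaxes y [-0.93  -0.368 -0.   ] z [-0.368  0.93  -0.   ]
```

play_rows(
  steps=[
    {"gripper": 1,"ty": -0.97,"tz": 0.74},
    {"ty": -0.97,"tz": 0.74},
    {"ty": -0.97,"tz": 0.74},
    {"ty": -0.97,"tz": 0.74},
    {"ty": -0.97,"tz": 0.74},
    {"ty": -0.97,"tz": 0.74},
    {"ty": -0.97,"tz": 0.74},
    {"ty": -0.97,"tz": 0.74},
    {"ty": -0.97,"tz": 0.74},
    {"ty": -0.97,"tz": 0.74},
    {"ty": -0.97,"tz": 0.74},
    {"ty": -0.97,"tz": 0.74},
    {"ty": -0.97,"tz": 0.74},
    {"ty": -0.97,"tz": 0.74},
    {"ty": -0.97,"tz": 0.74},
    {"ty": -0.97,"tz": 0.74},
  ],
)

```text
invalid input
```

play_rows(
  steps=[
    {"ax": -0.91},
    {"ax": -0.91},
    {"ax": -0.91},
    {"ax": -0.91},
    {"ax": -0.91},
    {"ax": -0.91},
    {"ax": -0.91},
    {"ax": -0.91},
    {"ax": -0.91},
    {"ax": -0.91},
    {},
    {},
  ],
)

```text
invalid input
```

```bash
python3 - <<'E'
from h import *
st=telemetry.get_state(); print(st['t'],st['eef_pos'],st['q'].round(2),st['force'])
save(optics.grab_frame('wrist'),'w1')
for q in ['barrel_mid','sleeve']:
    r=finder.pinpoint(q,'wrist')
    for d in r[:3]: print(q,np.round(d['location'],1),round(d['confidence'],2),atz('wrist',d['location'],.12 if q=='sleeve' else .07,st))
for d in finder.silhouettes('sleeve','wrist')[:3]: print(d['confidence'],d['extent'])
print('pred',proj('wrist',[.5353,-.172,.12],st),proj('wrist',[.5353,-.172,.135],st))
plan([0.5353,-.172,.40],np.radians(-14))
E
```

```text
0.9 [ 0.24833449 -0.62764112  0.4046779 ] [-0.91  0.36  0.01 -0.   -1.22 -0.29] [-0.09767859  0.18517224  0.15122195]
pred [539.82565178 573.69781009] [550.17329453 579.24551431]
alt rot deg [125.59   0.     0.  ] units [20.93  0.    0.  ]
alt rot deg [-54.41  -0.     0.  ] units [-9.07 -0.    0.  ]
world d [ 0.287   0.4556 -0.0047] units in current tool axes [  0.19 -17.38  12.72] | in goal axes [  0.19 -20.46  -6.73]
toolaxes y [-0.93  -0.368 -0.   ] z [-0.368  0.93  -0.   ]
```

View pics/w1.png

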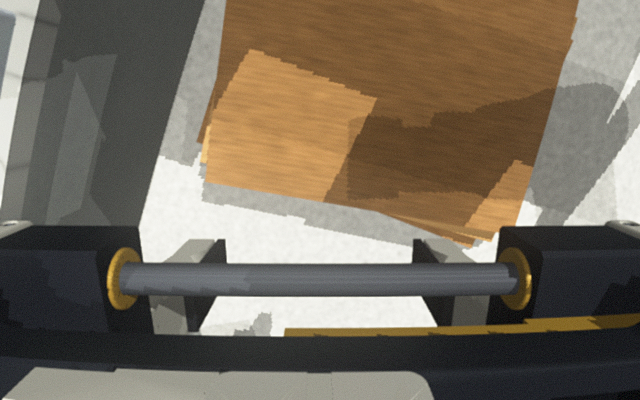

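Both calls were refused, so every row probably needs all of its keys. I'll resend with full rows.

play_rows(
  steps=[
    {"gripper": 1,"tx": 0,"ty": -0.97,"tz": 0.74,"ax": 0,"ay": 0,"az": 0},
    {"gripper": 1,"tx": 0,"ty": -0.97,"tz": 0.74,"ax": 0,"ay": 0,"az": 0},
    {"gripper": 1,"tx": 0,"ty": -0.97,"tz": 0.74,"ax": 0,"ay": 0,"az": 0},
    {"gripper": 1,"tx": 0,"ty": -0.97,"tz": 0.74,"ax": 0,"ay": 0,"az": 0},
    {"gripper": 1,"tx": 0,"ty": -0.97,"tz": 0.74,"ax": 0,"ay": 0,"az": 0},
    {"gripper": 1,"tx": 0,"ty": -0.97,"tz": 0.74,"ax": 0,"ay": 0,"az": 0},
    {"gripper": 1,"tx": 0,"ty": -0.97,"tz": 0.74,"ax": 0,"ay": 0,"az": 0},
    {"gripper": 1,"tx": 0,"ty": -0.97,"tz": 0.74,"ax": 0,"ay": 0,"az": 0},
    {"gripper": 1,"tx": 0,"ty": -0.97,"tz": 0.74,"ax": 0,"ay": 0,"az": 0},
    {"gripper": 1,"tx": 0,"ty": -0.97,"tz": 0.74,"ax": 0,"ay": 0,"az": 0},
    {"gripper": 1,"tx": 0,"ty": -0.97,"tz": 0.74,"ax": 0,"ay": 0,"az": 0},
    {"gripper": 1,"tx": 0,"ty": -0.97,"tz": 0.74,"ax": 0,"ay": 0,"az": 0},
    {"gripper": 1,"tx": 0,"ty": -0.97,"tz": 0.74,"ax": 0,"ay": 0,"az": 0},
    {"gripper": 1,"tx": 0,"ty": -0.97,"tz": 0.74,"ax": 0,"ay": 0,"az": 0},
    {"gripper": 1,"tx": 0,"ty": -0.97,"tz": 0.74,"ax": 0,"ay": 0,"az": 0},
    {"gripper": 1,"tx": 0,"ty": -0.97,"tz": 0.74,"ax": 0,"ay": 0,"az": 0},
  ],
  newtons=30,
)

```text
t: 2.43
eef_pos: [0.5007, -0.2082, 0.405]
ee_rot: [-2.027, 1.57, -0.08]
force: [0.1, -0.1, 0.3]
width: 0.0881
```

play_rows(
  steps=[
    {"gripper": 1,"tx": 0,"ty": 0,"tz": 0,"ax": -0.907,"ay": 0,"az": 0},
    {"gripper": 1,"tx": 0,"ty": 0,"tz": 0,"ax": -0.907,"ay": 0,"az": 0},
    {"gripper": 1,"tx": 0,"ty": 0,"tz": 0,"ax": -0.907,"ay": 0,"az": 0},
    {"gripper": 1,"tx": 0,"ty": 0,"tz": 0,"ax": -0.907,"ay": 0,"az": 0},
    {"gripper": 1,"tx": 0,"ty": 0,"tz": 0,"ax": -0.907,"ay": 0,"az": 0},
    {"gripper": 1,"tx": 0,"ty": 0,"tz": 0,"ax": -0.907,"ay": 0,"az": 0},
    {"gripper": 1,"tx": 0,"ty": 0,"tz": 0,"ax": -0.907,"ay": 0,"az": 0},
    {"gripper": 1,"tx": 0,"ty": 0,"tz": 0,"ax": -0.907,"ay": 0,"az": 0},
    {"gripper": 1,"tx": 0,"ty": 0,"tz": 0,"ax": -0.907,"ay": 0,"az": 0},
    {"gripper": 1,"tx": 0,"ty": 0,"tz": 0,"ax": -0.907,"ay": 0,"az": 0},
    {"gripper": 1,"tx": 0,"ty": -0.85,"tz": -0.16,"ax": 0,"ay": 0,"az": 0},
    {"gripper": 1,"tx": 0,"ty": -0.85,"tz": -0.16,"ax": 0,"ay": 0,"az": 0},
    {"gripper": 1,"tx": 0,"ty": -0.85,"tz": -0.16,"ax": 0,"ay": 0,"az": 0},
    {"gripper": 1,"tx": 0,"ty": -0.85,"tz": -0.16,"ax": 0,"ay": 0,"az": 0},
    {"gripper": 1,"tx": 0,"ty": -0.85,"tz": -0.16,"ax": 0,"ay": 0,"az": 0},
    {"gripper": 1,"tx": 0,"ty": -0.85,"tz": -0.16,"ax": 0,"ay": 0,"az": 0},
    {"gripper": 1,"tx": 0,"ty": 0,"tz": 0,"ax": 0,"ay": 0,"az": 0},
    {"gripper": 1,"tx": 0,"ty": 0,"tz": 0,"ax": 0,"ay": 0,"az": 0},
  ],
)

```text
t: 3.93
eef_pos: [0.5546, -0.0909, 0.4046]
ee_rot: [0.29, 1.571, -3.094]
force: [-0.4, -0.0, -0.4]
width: 0.0879
```

```bash
cat > look.py <<'E'
import sys
from h import *
st=telemetry.get_state(); print(st['t'],st['eef_pos'],st['q'].round(2),st['force'].round(2))
im=optics.grab_frame('wrist'); save(im,sys.argv[1])
Z={'sleeve':.12,'barrel_mid':.07,'slot':.105,'keeper':.118,'home_mean':.105}
for q in sys.argv[2:]:
    for d in finder.pinpoint(q,'wrist')[:3]: print(q,np.round(d['location'],1),round(d['confidence'],2),atz('wrist',d['location'],Z[q],st).round(4))
E
python3 look.py w2 sleeve barrel_mid
```

```text
3.9333 [ 0.55462762 -0.09085058  0.40456799] [ 0.19  0.17 -0.24 -0.   -1.16 -0.43] [-0.41 -0.05 -0.44]
sleeve [ 86.2 315.9] 0.95 [ 0.5364 -0.1745  0.12  ]
barrel_mid [ 91.  317.7] 0.85 [ 0.5354 -0.1737  0.07  ]
```

View pics/w2.png

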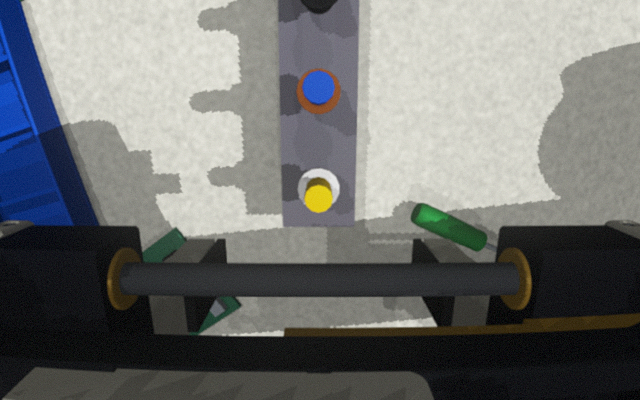

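The blue sleeve top is at about (row 87, col 318), with the flange around it, and the image is aligned with the rack row. Next I'll compute the descent.

```bash
python3 - <<'E'
from h import *
im=cv2.imread('pics/w2.png').astype(int); b,g,r=im[...,0],im[...,1],im[...,2]
m=(b>150)&(r<110)&(g<160); m[:,:200]=0;m[160:]=0
ys,xs=np.nonzero(m);print(len(ys),ys.min(),ys.max(),xs.min(),xs.max(),ys.mean(),xs.mean())
st=telemetry.get_state()
(c,rad)=cv2.minEnclosingCircle(np.stack([xs,ys],1).astype(np.float32));print(c,rad)
print('top',atz('wrist',(ys.mean(),xs.mean()),.135,st))
print('axis px',[proj('wrist',[.536,-.174,z],st).round(1) for z in(.135,.12,.085)])
plan([.536,-.174,.40],np.radians(-14))
E
```

```text
800 71 103 303 333 86.79125 318.095
(318.1369934082031, 86.86643981933594) 16.173673629760742
top [ 0.53444161 -0.17406843  0.135     ]
axis px [array([ 87.5, 315.8]), array([ 88.9, 316. ]), array([ 91.6, 316.3])]
alt rot deg [ 1.7999e+02 -1.0000e-02 -1.0000e-02] units [30. -0. -0.]
alt rot deg [-0.01  0.01 -0.  ] units [-0.  0. -0.]
world d [-0.018  -0.0818 -0.0047] units in current tool axes [ 0.19  3.35 -0.09] | in goal axes [ 0.19  3.35 -0.09]
toolaxes y [-0.242 -0.97   0.   ] z [-0.97   0.242  0.   ]
```

play_rows(
  steps=[
    {"gripper": 1,"tx": 0,"ty": 0.84,"tz": 0,"ax": 0,"ay": 0,"az": 0},
    {"gripper": 1,"tx": 0,"ty": 0.84,"tz": 0,"ax": 0,"ay": 0,"az": 0},
    {"gripper": 1,"tx": 0,"ty": 0.84,"tz": 0,"ax": 0,"ay": 0,"az": 0},
    {"gripper": 1,"tx": 0,"ty": 0.84,"tz": -0.03,"ax": 0,"ay": 0,"az": 0},
    {"gripper": 1,"tx": 0.72,"ty": 0,"tz": 0,"ax": 0,"ay": 0,"az": 0},
    {"gripper": 1,"tx": 0.72,"ty": 0,"tz": 0,"ax": 0,"ay": 0,"az": 0},
    {"gripper": 1,"tx": 0.72,"ty": 0,"tz": 0,"ax": 0,"ay": 0,"az": 0},
    {"gripper": 1,"tx": 0.72,"ty": 0,"tz": 0,"ax": 0,"ay": 0,"az": 0},
    {"gripper": 1,"tx": 0.72,"ty": 0,"tz": 0,"ax": 0,"ay": 0,"az": 0},
    {"gripper": 1,"tx": 0.72,"ty": 0,"tz": 0,"ax": 0,"ay": 0,"az": 0},
    {"gripper": 1,"tx": 0.7,"ty": 0,"tz": 0,"ax": 0,"ay": 0,"az": 0},
    {"gripper": 1,"tx": 0,"ty": 0,"tz": 0,"ax": 0,"ay": 0,"az": 0},
    {"gripper": 1,"tx": 0,"ty": 0,"tz": 0,"ax": 0,"ay": 0,"az": 0},
  ],
)

```text
t: 5.17
eef_pos: [0.5343, -0.1741, 0.2789]
ee_rot: [0.366, 1.569, -3.021]
force: [0.9, -0.8, -0.2]
width: 0.088
```

```bash
python3 - <<'E'
from h import *
st=telemetry.get_state(); print(st['eef_pos'],st['force'].round(2))
save(optics.grab_frame('scene'),'s2');save(optics.grab_frame('wrist'),'w3')
a=cv2.imread('pics/s2.png')[120:320,150:390];cv2.imwrite('pics/s2c.png',cv2.resize(a,None,fx=3,fy=3))
E
```

```text
[ 0.53428397 -0.17407813  0.27885712] [ 0.88 -0.78 -0.18]
```

View pics/s2c.png

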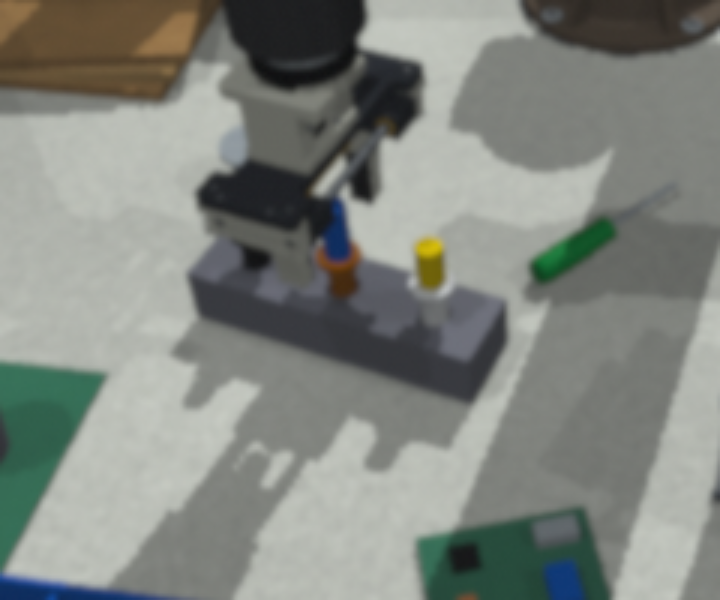

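View pics/w3.png

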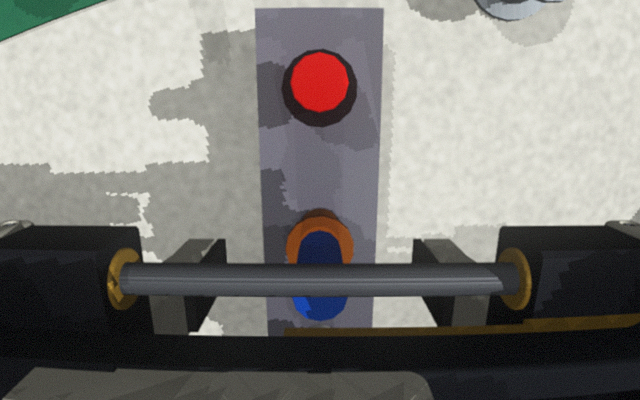

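The sleeve is centred between the fingers (col ≈ 320, fingers at 219 and 419), so I'll close.

play_rows(
  steps=[
    {"gripper": 0,"tx": 0,"ty": 0,"tz": 0,"ax": 0,"ay": 0,"az": 0},
    {"gripper": 0,"tx": 0,"ty": 0,"tz": 0,"ax": 0,"ay": 0,"az": 0},
    {"gripper": 0,"tx": 0,"ty": 0,"tz": 0,"ax": 0,"ay": 0,"az": 0},
    {"gripper": 0,"tx": 0,"ty": 0,"tz": 0,"ax": 0,"ay": 0,"az": 0},
    {"gripper": 0,"tx": 0,"ty": 0,"tz": 0,"ax": 0,"ay": 0,"az": 0},
    {"gripper": 0,"tx": 0,"ty": 0,"tz": 0,"ax": 0,"ay": 0,"az": 0},
    {"gripper": 0,"tx": 0,"ty": 0,"tz": 0,"ax": 0,"ay": 0,"az": 0},
    {"gripper": 0,"tx": 0,"ty": 0,"tz": 0,"ax": 0,"ay": 0,"az": 0},
    {"gripper": 0,"tx": 0,"ty": 0,"tz": 0,"ax": 0,"ay": 0,"az": 0},
    {"gripper": 0,"tx": 0,"ty": 0,"tz": 0,"ax": 0,"ay": 0,"az": 0},
  ],
  newtons=35,
)

```text
t: 6.1
eef_pos: [0.5347, -0.1734, 0.2791]
ee_rot: [0.197, 1.571, 3.094]
force: [1.2, -0.0, 0.7]
width: 0.0265
```

play_rows(
  steps=[
    {"gripper": 0,"tx": 0,"ty": 0,"tz": 0,"ax": 0,"ay": 0,"az": 0},
    {"gripper": 0,"tx": 0,"ty": 0,"tz": 0,"ax": 0,"ay": 0,"az": 0},
    {"gripper": 0,"tx": 0,"ty": 0,"tz": 0,"ax": 0,"ay": 0,"az": 0},
    {"gripper": 0,"tx": 0,"ty": 0,"tz": 0,"ax": 0,"ay": 0,"az": 0},
    {"gripper": 0,"tx": 0,"ty": 0,"tz": 0,"ax": 0,"ay": 0,"az": 0},
  ],
)

```text
t: 6.52
eef_pos: [0.5347, -0.1734, 0.2791]
ee_rot: [-0.106, 1.571, 2.791]
force: [-0.1, 0.6, -0.7]
width: 0.0212
```

play_rows(
  steps=[
    {"gripper": 0,"tx": -0.2,"ty": 0,"tz": 0,"ax": 0,"ay": 0,"az": 0},
    {"gripper": 0,"tx": -0.3,"ty": 0,"tz": 0,"ax": 0,"ay": 0,"az": 0},
    {"gripper": 0,"tx": -0.5,"ty": 0,"tz": 0,"ax": 0,"ay": 0,"az": 0},
    {"gripper": 0,"tx": -0.5,"ty": 0,"tz": 0,"ax": 0,"ay": 0,"az": 0},
    {"gripper": 0,"tx": -0.5,"ty": 0,"tz": 0,"ax": 0,"ay": 0,"az": 0},
    {"gripper": 0,"tx": -0.5,"ty": 0,"tz": 0,"ax": 0,"ay": 0,"az": 0},
    {"gripper": 0,"tx": -0.5,"ty": 0,"tz": 0,"ax": 0,"ay": 0,"az": 0},
    {"gripper": 0,"tx": -0.5,"ty": 0,"tz": 0,"ax": 0,"ay": 0,"az": 0},
    {"gripper": 0,"tx": -0.5,"ty": 0,"tz": 0,"ax": 0,"ay": 0,"az": 0},
    {"gripper": 0,"tx": -0.8,"ty": 0,"tz": 0,"ax": 0,"ay": 0,"az": 0},
    {"gripper": 0,"tx": -0.5,"ty": 0,"tz": 0,"ax": 0,"ay": 0,"az": 0},
    {"gripper": 0,"tx": 0,"ty": 0,"tz": 0,"ax": 0,"ay": 0,"az": 0},
  ],
)

```text
t: 7.52
eef_pos: [0.5353, -0.1736, 0.4156]
ee_rot: [-3.057, 1.565, -0.159]
force: [1.1, -0.0, -0.0]
width: 0.0215
```

```bash
python3 - <<'E'
from h import *
print(telemetry.get_state()['force'])
save(optics.grab_frame('scene'),'s3')
a=cv2.imread('pics/s3.png')[90:290,150:390];cv2.imwrite('pics/s3c.png',cv2.resize(a,None,fx=3,fy=3))
# want TCP 70mm to +y side (tool -y) of the slot middle
plan([.555,.31,.40],np.radians(-14))
E
```

```text
[ 1.06283300e+00 -3.04245419e-02 -6.74430232e-04]
alt rot deg [-1.7999e+02 -7.0000e-02 -3.2000e-01] units [-3.e+01 -1.e-02 -5.e-02]
alt rot deg [ 0.01 -0.21  0.04] units [ 0.   -0.03  0.01]
world d [ 0.0201  0.4835 -0.0137] units in current tool axes [  0.55 -18.96   3.9 ] | in goal axes [  0.55 -18.96   3.9 ]
toolaxes y [-0.242 -0.97  -0.001] z [-0.97   0.242 -0.004]
```

View pics/s3c.png

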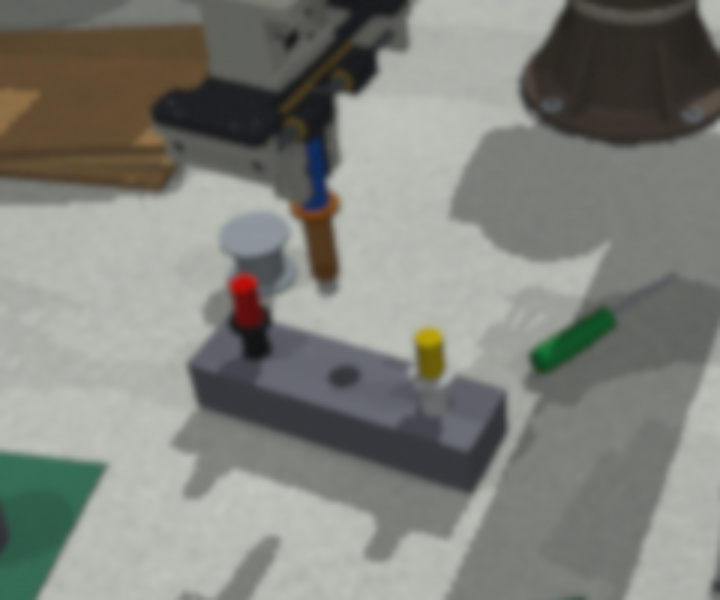

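The cartridge is out of the rack and hanging upright. Next I'll move to view the holder.

play_rows(
  steps=[
    {"gripper": 0,"tx": 0,"ty": -0.5,"tz": 0.1,"ax": 0,"ay": 0,"az": 0},
    {"gripper": 0,"tx": 0,"ty": -0.97,"tz": 0.2,"ax": 0,"ay": 0,"az": 0},
    {"gripper": 0,"tx": 0,"ty": -0.97,"tz": 0.2,"ax": 0,"ay": 0,"az": 0},
    {"gripper": 0,"tx": 0,"ty": -0.97,"tz": 0.2,"ax": 0,"ay": 0,"az": 0},
    {"gripper": 0,"tx": 0,"ty": -0.97,"tz": 0.2,"ax": 0,"ay": 0,"az": 0},
    {"gripper": 0,"tx": 0,"ty": -0.97,"tz": 0.2,"ax": 0,"ay": 0,"az": 0},
    {"gripper": 0,"tx": 0,"ty": -0.97,"tz": 0.2,"ax": 0,"ay": 0,"az": 0},
    {"gripper": 0,"tx": 0,"ty": -0.97,"tz": 0.2,"ax": 0,"ay": 0,"az": 0},
    {"gripper": 0,"tx": 0,"ty": -0.97,"tz": 0.2,"ax": 0,"ay": 0,"az": 0},
    {"gripper": 0,"tx": 0,"ty": -0.97,"tz": 0.2,"ax": 0,"ay": 0,"az": 0},
    {"gripper": 0,"tx": 0,"ty": -0.97,"tz": 0.2,"ax": 0,"ay": 0,"az": 0},
    {"gripper": 0,"tx": 0,"ty": -0.97,"tz": 0.2,"ax": 0,"ay": 0,"az": 0},
    {"gripper": 0,"tx": 0,"ty": -0.97,"tz": 0.2,"ax": 0,"ay": 0,"az": 0},
    {"gripper": 0,"tx": 0,"ty": -0.97,"tz": 0.2,"ax": 0,"ay": 0,"az": 0},
    {"gripper": 0,"tx": 0,"ty": -0.97,"tz": 0.2,"ax": 0,"ay": 0,"az": 0},
    {"gripper": 0,"tx": 0,"ty": -0.97,"tz": 0.2,"ax": 0,"ay": 0,"az": 0},
    {"gripper": 0,"tx": 0,"ty": -0.97,"tz": 0.2,"ax": 0,"ay": 0,"az": 0},
    {"gripper": 0,"tx": 0,"ty": -0.97,"tz": 0.2,"ax": 0,"ay": 0,"az": 0},
    {"gripper": 0,"tx": 0,"ty": -0.97,"tz": 0.2,"ax": 0,"ay": 0,"az": 0},
    {"gripper": 0,"tx": 0,"ty": -0.97,"tz": 0.2,"ax": 0,"ay": 0,"az": 0},
  ],
)

```text
t: 9.23
eef_pos: [0.5538, 0.3109, 0.4105]
ee_rot: [0.827, 1.569, -2.558]
force: [1.1, 0.4, -0.2]
width: 0.0211
```

play_rows(
  steps=[
    {"gripper": 0,"tx": 0,"ty": 0,"tz": 0,"ax": 0,"ay": 0,"az": 0},
    {"gripper": 0,"tx": 0,"ty": 0,"tz": 0,"ax": 0,"ay": 0,"az": 0},
    {"gripper": 0,"tx": 0,"ty": 0,"tz": 0,"ax": 0,"ay": 0,"az": 0},
  ],
)

```text
t: 9.48
eef_pos: [0.554, 0.3095, 0.4106]
ee_rot: [0.924, 1.569, -2.462]
force: [0.0, -0.4, -0.1]
width: 0.0211
```

```bash
python3 look.py w4 slot keeper home_mean
```

```text
9.4833 [0.55402298 0.30949004 0.41060215] [ 0.82  0.29 -0.07 -0.   -1.21 -1.06] [ 0.03 -0.39 -0.12]
slot [ 98.  327.4] 0.83 [0.5286 0.2347 0.105 ]
keeper [ 92.9 274.5] 0.88 [0.5656 0.2222 0.118 ]
home_mean [ 87.8 203.2] 0.66 [0.6189 0.2037 0.105 ]
```

View pics/w4.png

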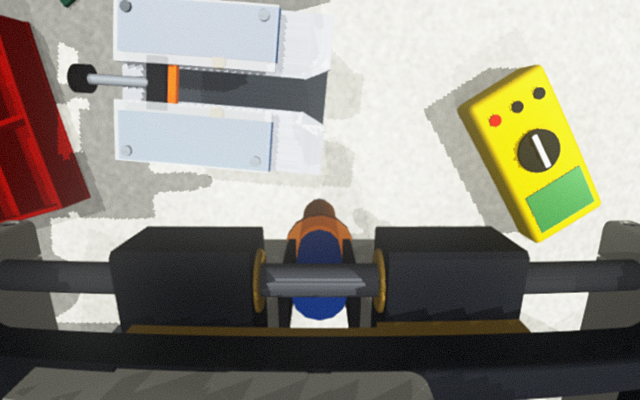

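```bash
python3 -c "
import cv2
a=cv2.imread('pics/w4.png')[0:190,60:350];cv2.imwrite('pics/w4c.png',cv2.resize(a,None,fx=2.7,fy=2.7,interpolation=cv2.INTER_CUBIC))"
```

```text
(no output)
```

View pics/w4c.png

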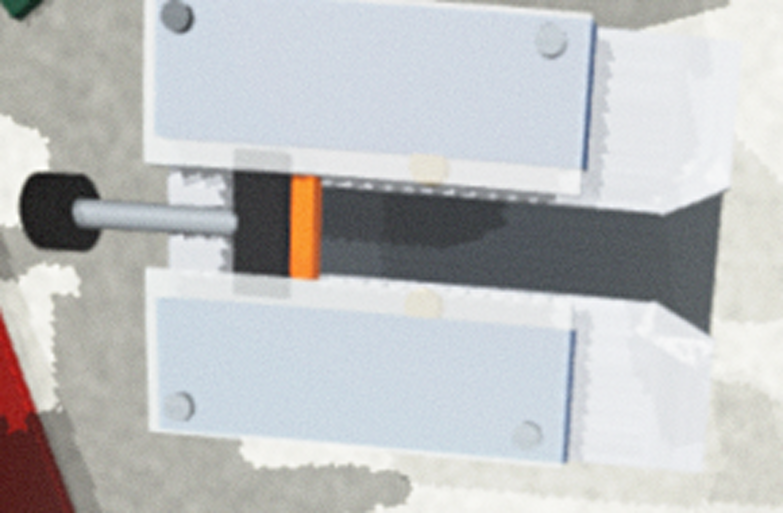

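```bash
python3 - <<'E'
from h import *
st=telemetry.get_state()
def W(u,v,z): return atz('wrist',(v/2.7,60+u/2.7),z,st)
A={}
for n,u,v,z in [('mu',728,187,.105),('ml',711,337,.105),('fu',665,213,.105),('fl',655,302,.105),
 ('ku1',147,163,.118),('ku2',580,193,.118),('kl1',147,268,.118),('kl2',577,303,.118),('cu',321,177,.113),('cl',321,280,.113),('bu',428,168,.113),('bl',424,305,.113)]:
    A[n]=W(u,v,z);print(n,A[n].round(4))
m=lambda a,b:(A[a]+A[b])/2
mouth=m('mu','ml');f=m('fu','fl');k1=m('ku1','kl1');k2=m('ku2','kl2');c=m('cu','cl');b=m('bu','bl')
print('widths',np.linalg.norm(A['mu']-A['ml']),np.linalg.norm(A['fu']-A['fl']),np.linalg.norm(A['ku1']-A['kl1']),np.linalg.norm(A['ku2']-A['kl2']))
for n,d in [('k',k1-k2),('ku',A['ku1']-A['ku2']),('kl',A['kl1']-A['kl2']),('c-mouth',c-mouth)]: print(n,np.degrees(np.arctan2(d[1],d[0])))
print('mouth',mouth,'f',f,'k1',k1,'k2',k2,'c',c,'b',b)
d=k1-k2;d[2]=0;d/=np.linalg.norm(d);n=np.array([-d[1],d[0],0])
for q,p in dict(mouth=mouth,f=f,k2=k2,k1=k1,b=b,c=c).items(): print(q,((p-mouth)@d).round(4),((p-mouth)@n).round(4))
E
```

```text
mu [0.5227 0.214  0.105 ]
ml [0.5373 0.2531 0.105 ]
fu [0.5416 0.2165 0.105 ]
fl [0.5505 0.2396 0.105 ]
ku1 [0.6751 0.168  0.118 ]
ku2 [0.5622 0.2071 0.118 ]
kl1 [0.6848 0.1945 0.118 ]
kl2 [0.5707 0.2348 0.118 ]
cu [0.6307 0.1839 0.113 ]
cl [0.6394 0.2103 0.113 ]
bu [0.6012 0.1895 0.113 ]
bl [0.6131 0.2244 0.113 ]
widths 0.04173982103684587 0.024740462113950423 0.028197814806469438 0.028948179693917338
k -19.264203373390316
ku -19.088695962086806
kl -19.437464856629603
c-mouth -19.140056435428622
mouth [0.53003243 0.23354725 0.105     ] f [0.54605516 0.22807612 0.105     ] k1 [0.67997064 0.18127069 0.118     ] k2 [0.56649096 0.22093113 0.118     ] c [0.63505379 0.19709809 0.113     ] b [0.60716227 0.2069351  0.113     ]
mouth 0.0 0.0
f 0.0169 0.0001
k2 0.0386 0.0001
k1 0.1588 0.0001
b 0.0816 0.0003
c 0.1112 0.0002
```

Wrist view: mouth centre ≈ (col 326, row 97), cushion face at col 179, brass catches at col ≈ 218. The geometry agrees with itself: slot yaw −19.2°, mouth (0.530, 0.2335), predicted home ≈ 93 mm in. Next I'll plan the pre-insertion pose.

```bash
python3 - <<'E'
from h import *
plan([.4875,.2483,.3055],np.radians(-19.2))
E
```

```text
alt rot deg [-174.84   -0.      0.  ] units [-29.14  -0.     0.  ]
alt rot deg [5.16 0.   0.  ] units [0.86 0.   0.  ]
world d [-0.067  -0.0603 -0.1063] units in current tool axes [4.25 2.99 2.01] | in goal axes [4.25 3.16 1.74]
toolaxes y [-0.243 -0.97  -0.   ] z [-0.97   0.243  0.   ]
```

play_rows(
  steps=[
    {"gripper": 0,"tx": 0,"ty": 0,"tz": 0,"ax": 0.43,"ay": 0,"az": 0},
    {"gripper": 0,"tx": 0,"ty": 0,"tz": 0,"ax": 0.43,"ay": 0,"az": 0},
    {"gripper": 0,"tx": 0,"ty": 0.79,"tz": 0.44,"ax": 0,"ay": 0,"az": 0},
    {"gripper": 0,"tx": 0,"ty": 0.79,"tz": 0.43,"ax": 0,"ay": 0,"az": 0},
    {"gripper": 0,"tx": 0,"ty": 0.79,"tz": 0.43,"ax": 0,"ay": 0,"az": 0},
    {"gripper": 0,"tx": 0,"ty": 0.79,"tz": 0.44,"ax": 0,"ay": 0,"az": 0},
    {"gripper": 0,"tx": 0.6,"ty": 0,"tz": 0,"ax": 0,"ay": 0,"az": 0},
    {"gripper": 0,"tx": 0.8,"ty": 0,"tz": 0,"ax": 0,"ay": 0,"az": 0},
    {"gripper": 0,"tx": 0.8,"ty": 0,"tz": 0,"ax": 0,"ay": 0,"az": 0},
    {"gripper": 0,"tx": 0.8,"ty": 0,"tz": 0,"ax": 0,"ay": 0,"az": 0},
    {"gripper": 0,"tx": 0.8,"ty": 0,"tz": 0,"ax": 0,"ay": 0,"az": 0},
    {"gripper": 0,"tx": 0.45,"ty": 0,"tz": 0,"ax": 0,"ay": 0,"az": 0},
    {"gripper": 0,"tx": 0,"ty": 0,"tz": 0,"ax": 0,"ay": 0,"az": 0},
    {"gripper": 0,"tx": 0,"ty": 0,"tz": 0,"ax": 0,"ay": 0,"az": 0},
    {"gripper": 0,"tx": 0,"ty": 0,"tz": 0,"ax": 0,"ay": 0,"az": 0},
  ],
)

```text
t: 10.93
eef_pos: [0.488, 0.249, 0.3065]
ee_rot: [-2.23, 1.569, 0.577]
force: [0.4, -0.2, -0.8]
width: 0.0213
```

```bash
python3 - <<'E'
from h import *
plan([.4875,.2483,.3055],np.radians(-19.2))
print(telemetry.get_state()['force'])
save(optics.grab_frame('wrist'),'w5')
save(optics.grab_frame('scene'),'s5')
a=cv2.imread('pics/s5.png')[150:330,330:550];cv2.imwrite('pics/s5c.png',cv2.resize(a,None,fx=3.3,fy=3.3,interpolation=cv2.INTER_CUBIC))
E
```

```text
alt rot deg [-1.7996e+02 -1.1000e-01 -8.0000e-02] units [-2.999e+01 -2.000e-02 -1.000e-02]
alt rot deg [ 0.04 -0.05  0.07] units [ 0.01 -0.01  0.01]
world d [-0.0005 -0.0007 -0.001 ] units in current tool axes [0.04 0.03 0.01] | in goal axes [0.04 0.03 0.01]
toolaxes y [-0.328 -0.945 -0.001] z [-0.945  0.328 -0.001]
[ 0.40956196 -0.20989287 -0.76130306]
```

View pics/s5c.png

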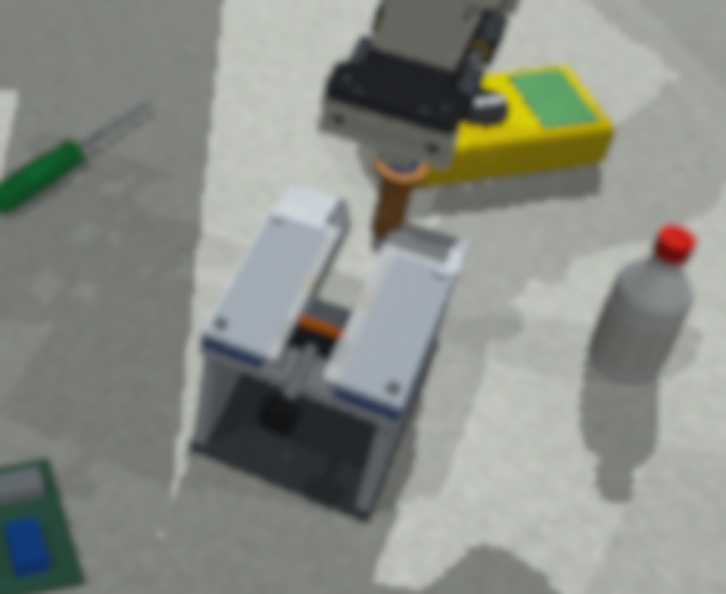

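View pics/w5.png

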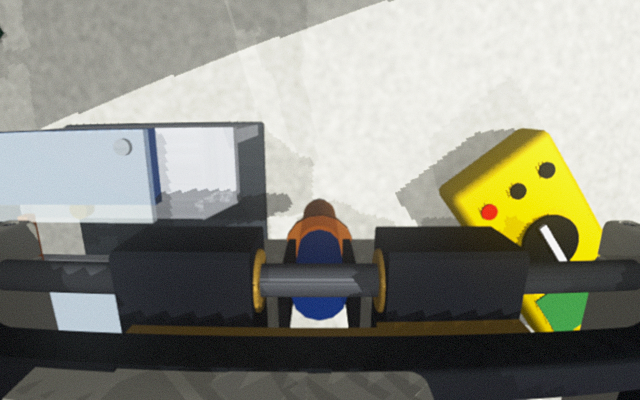

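The cartridge is aligned ahead of the mouth. I'll make small corrections, then enter gently while watching the force.

play_rows(
  steps=[
    {"gripper": 0,"tx": 0.03,"ty": 0.02,"tz": -0.2,"ax": 0,"ay": 0,"az": 0},
    {"gripper": 0,"tx": 0,"ty": 0,"tz": -0.3,"ax": 0,"ay": 0,"az": 0},
    {"gripper": 0,"tx": 0,"ty": 0,"tz": -0.3,"ax": 0,"ay": 0,"az": 0},
    {"gripper": 0,"tx": 0,"ty": 0,"tz": -0.2,"ax": 0,"ay": 0,"az": 0},
    {"gripper": 0,"tx": 0,"ty": 0,"tz": -0.2,"ax": 0,"ay": 0,"az": 0},
    {"gripper": 0,"tx": 0,"ty": 0,"tz": -0.2,"ax": 0,"ay": 0,"az": 0},
    {"gripper": 0,"tx": 0,"ty": 0,"tz": -0.2,"ax": 0,"ay": 0,"az": 0},
    {"gripper": 0,"tx": 0,"ty": 0,"tz": -0.2,"ax": 0,"ay": 0,"az": 0},
    {"gripper": 0,"tx": 0,"ty": 0,"tz": -0.2,"ax": 0,"ay": 0,"az": 0},
    {"gripper": 0,"tx": 0,"ty": 0,"tz": 0,"ax": 0,"ay": 0,"az": 0},
    {"gripper": 0,"tx": 0,"ty": 0,"tz": 0,"ax": 0,"ay": 0,"az": 0},
  ],
)

```text
t: 11.95
eef_pos: [0.5348, 0.232, 0.3045]
ee_rot: [0.885, 1.571, -2.591]
force: [0.5, 0.8, 0.2]
width: 0.0212
```

```bash
cat > chk.py <<'E'
from h import *
import sys
st=telemetry.get_state()
M=np.array([.530,.2335,0]);a=np.radians(-19.2);d=np.array([np.cos(a),np.sin(a),0]);n=np.array([-d[1],d[0],0])
p=st['eef_pos'];f=st['force'];Rr=Rt(st)
print('t',st['t'],'along',((p-M)@d*1e3).round(2),'lat',((p-M)@n*1e3).round(2),'z',(p[2]*1e3).round(2),'F along',(f@d).round(2),'lat',(f@n).round(2),'z',f[2].round(2),'mom',st['moment'].round(3),'x-axis',Rr[:,0].round(4))
if len(sys.argv)>1: 
    save(optics.grab_frame('scene'),sys.argv[1])
    im=cv2.imread(f'pics/{sys.argv[1]}.png')[150:330,330:550];cv2.imwrite(f'pics/{sys.argv[1]}c.png',cv2.resize(im,None,fx=3.3,fy=3.3,interpolation=cv2.INTER_CUBIC))
E
python3 chk.py s6
```

```text
t 11.95 along 5.02 lat 0.15 z 304.51 F along 0.16 lat 0.9 z 0.24 mom [ 0.016  0.045 -0.059] x-axis [-2.e-04 -1.e-04 -1.e+00]
```

View pics/s6c.png

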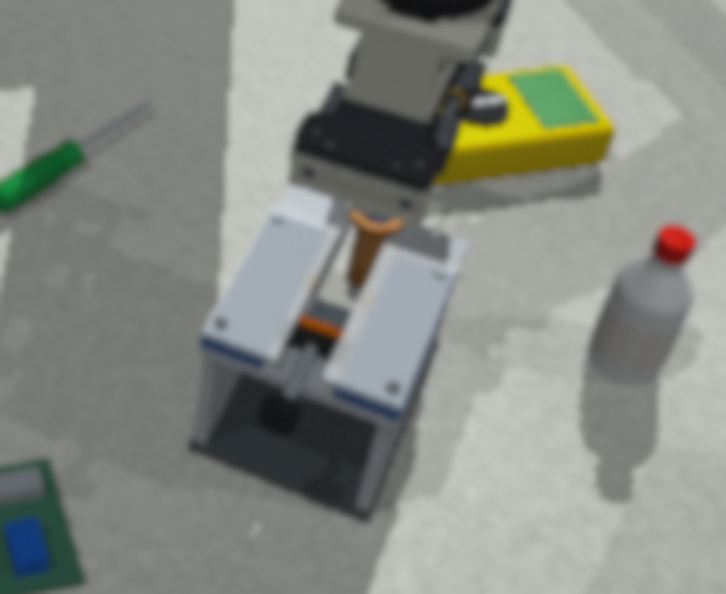

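play_rows(
  steps=[
    {"gripper": 0,"tx": -0.04,"ty": 0,"tz": -0.1,"ax": 0,"ay": 0,"az": 0},
    {"gripper": 0,"tx": 0,"ty": 0,"tz": -0.15,"ax": 0,"ay": 0,"az": 0},
    {"gripper": 0,"tx": 0,"ty": 0,"tz": -0.15,"ax": 0,"ay": 0,"az": 0},
    {"gripper": 0,"tx": 0,"ty": 0,"tz": -0.1,"ax": 0,"ay": 0,"az": 0},
    {"gripper": 0,"tx": 0,"ty": 0,"tz": -0.1,"ax": 0,"ay": 0,"az": 0},
    {"gripper": 0,"tx": 0,"ty": 0,"tz": -0.05,"ax": 0,"ay": 0,"az": 0},
    {"gripper": 0,"tx": 0,"ty": 0,"tz": -0.05,"ax": 0,"ay": 0,"az": 0},
    {"gripper": 0,"tx": 0,"ty": 0,"tz": -0.05,"ax": 0,"ay": 0,"az": 0},
    {"gripper": 0,"tx": 0,"ty": 0,"tz": -0.05,"ax": 0,"ay": 0,"az": 0},
    {"gripper": 0,"tx": 0,"ty": 0,"tz": 0,"ax": 0,"ay": 0,"az": 0},
    {"gripper": 0,"tx": 0,"ty": 0,"tz": 0,"ax": 0,"ay": 0,"az": 0},
  ],
)

```text
t: 12.92
eef_pos: [0.5535, 0.2255, 0.3057]
ee_rot: [0.438, 1.571, -3.038]
force: [-0.2, 0.1, -0.9]
width: 0.021
```

```bash
python3 chk.py s7
```

```text
t 12.9167 along 24.82 lat 0.22 z 305.66 F along -0.23 lat -0.02 z -0.89 mom [0.045 0.042 0.028] x-axis [-0. -0. -1.]
```

View pics/s7c.png

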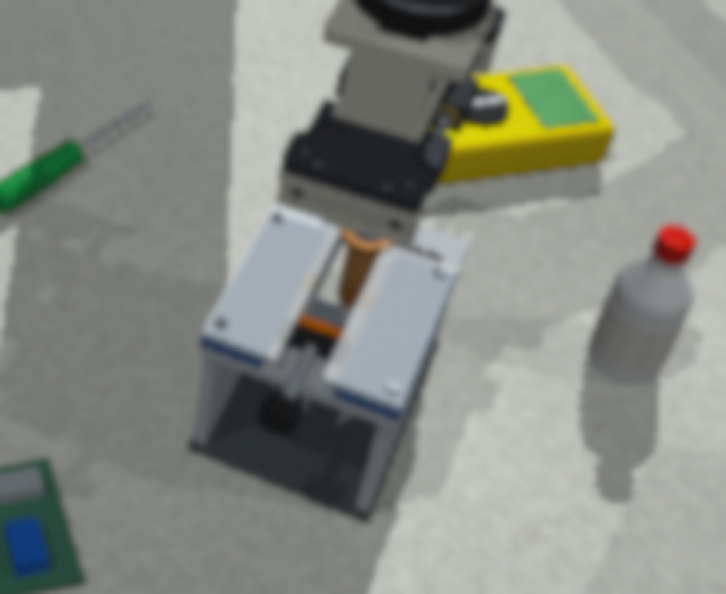

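No force, and the flange has entered under the keeper. I'll continue to about 52 mm, before the earliest possible catch position.

play_rows(
  steps=[
    {"gripper": 0,"tx": 0,"ty": 0,"tz": -0.1,"ax": 0,"ay": 0,"az": 0},
    {"gripper": 0,"tx": 0,"ty": 0,"tz": -0.1,"ax": 0,"ay": 0,"az": 0},
    {"gripper": 0,"tx": 0,"ty": 0,"tz": -0.1,"ax": 0,"ay": 0,"az": 0},
    {"gripper": 0,"tx": 0,"ty": 0,"tz": -0.1,"ax": 0,"ay": 0,"az": 0},
    {"gripper": 0,"tx": 0,"ty": 0,"tz": -0.1,"ax": 0,"ay": 0,"az": 0},
    {"gripper": 0,"tx": 0,"ty": 0,"tz": -0.1,"ax": 0,"ay": 0,"az": 0},
    {"gripper": 0,"tx": 0,"ty": 0,"tz": -0.1,"ax": 0,"ay": 0,"az": 0},
    {"gripper": 0,"tx": 0,"ty": 0,"tz": -0.1,"ax": 0,"ay": 0,"az": 0},
    {"gripper": 0,"tx": 0,"ty": 0,"tz": -0.1,"ax": 0,"ay": 0,"az": 0},
    {"gripper": 0,"tx": 0,"ty": 0,"tz": -0.1,"ax": 0,"ay": 0,"az": 0},
    {"gripper": 0,"tx": 0,"ty": 0,"tz": -0.1,"ax": 0,"ay": 0,"az": 0},
    {"gripper": 0,"tx": 0,"ty": 0,"tz": 0,"ax": 0,"ay": 0,"az": 0},
    {"gripper": 0,"tx": 0,"ty": 0,"tz": 0,"ax": 0,"ay": 0,"az": 0},
  ],
)

```text
t: 14.05
eef_pos: [0.5796, 0.2165, 0.3056]
ee_rot: [0.555, 1.571, -2.921]
force: [-0.8, 0.2, -0.6]
width: 0.0216
```

```bash
python3 chk.py
```

```text
t 14.05 along 52.42 lat 0.23 z 305.58 F along -0.85 lat -0.05 z -0.64 mom [ 0.065  0.094 -0.046] x-axis [-1.e-04 -0.e+00 -1.e+00]
```

play_rows(
  steps=[
    {"gripper": 0,"tx": 0,"ty": 0,"tz": -0.06,"ax": 0,"ay": 0,"az": 0},
    {"gripper": 0,"tx": 0,"ty": 0,"tz": -0.06,"ax": 0,"ay": 0,"az": 0},
    {"gripper": 0,"tx": 0,"ty": 0,"tz": -0.06,"ax": 0,"ay": 0,"az": 0},
    {"gripper": 0,"tx": 0,"ty": 0,"tz": -0.06,"ax": 0,"ay": 0,"az": 0},
    {"gripper": 0,"tx": 0,"ty": 0,"tz": -0.06,"ax": 0,"ay": 0,"az": 0},
    {"gripper": 0,"tx": 0,"ty": 0,"tz": -0.06,"ax": 0,"ay": 0,"az": 0},
    {"gripper": 0,"tx": 0,"ty": 0,"tz": -0.06,"ax": 0,"ay": 0,"az": 0},
    {"gripper": 0,"tx": 0,"ty": 0,"tz": 0,"ax": 0,"ay": 0,"az": 0},
  ],
)

```text
t: 14.72
eef_pos: [0.5897, 0.213, 0.3056]
ee_rot: [2.748, 1.571, -0.728]
force: [-0.7, -0.1, -0.2]
width: 0.0213
```

```bash
python3 chk.py
```

```text
t 14.7167 along 63.09 lat 0.26 z 305.62 F along -0.61 lat -0.3 z -0.22 mom [ 0.077  0.024 -0.036] x-axis [ 0. -0. -1.]
```

play_rows(
  steps=[
    {"gripper": 0,"tx": 0,"ty": 0,"tz": -0.06,"ax": 0,"ay": 0,"az": 0},
    {"gripper": 0,"tx": 0,"ty": 0,"tz": -0.06,"ax": 0,"ay": 0,"az": 0},
    {"gripper": 0,"tx": 0,"ty": 0,"tz": -0.06,"ax": 0,"ay": 0,"az": 0},
    {"gripper": 0,"tx": 0,"ty": 0,"tz": 0,"ax": 0,"ay": 0,"az": 0},
  ],
)

```text
t: 15.05
eef_pos: [0.5939, 0.2115, 0.3056]
ee_rot: [1.184, 1.571, -2.292]
force: [-0.4, 0.1, -0.4]
width: 0.021
```

```bash
python3 chk.py
```

```text
t 15.05 along 67.52 lat 0.26 z 305.62 F along -0.38 lat -0.02 z -0.36 mom [-0.044  0.141  0.014] x-axis [-1.e-04 -1.e-04 -1.e+00]
```

play_rows(
  steps=[
    {"gripper": 0,"tx": 0,"ty": 0,"tz": -0.04,"ax": 0,"ay": 0,"az": 0},
    {"gripper": 0,"tx": 0,"ty": 0,"tz": -0.04,"ax": 0,"ay": 0,"az": 0},
    {"gripper": 0,"tx": 0,"ty": 0,"tz": -0.04,"ax": 0,"ay": 0,"az": 0},
    {"gripper": 0,"tx": 0,"ty": 0,"tz": 0,"ax": 0,"ay": 0,"az": 0},
  ],
)

```text
t: 15.38
eef_pos: [0.5963, 0.2106, 0.3054]
ee_rot: [0.566, 1.57, -2.91]
force: [-2.4, 1.3, -1.6]
width: 0.0213
```

play_rows(
  steps=[
    {"gripper": 0,"tx": 0,"ty": 0,"tz": -0.04,"ax": 0,"ay": 0,"az": 0},
    {"gripper": 0,"tx": 0,"ty": 0,"tz": -0.04,"ax": 0,"ay": 0,"az": 0},
    {"gripper": 0,"tx": 0,"ty": 0,"tz": -0.04,"ax": 0,"ay": 0,"az": 0},
    {"gripper": 0,"tx": 0,"ty": 0,"tz": 0,"ax": 0,"ay": 0,"az": 0},
  ],
)

```text
t: 15.72
eef_pos: [0.5993, 0.2096, 0.3055]
ee_rot: [0.727, 1.57, -2.749]
force: [-2.9, 1.1, -1.8]
width: 0.0214
```

```bash
python3 chk.py s8
```

```text
t 15.7167 along 73.3 lat 0.25 z 305.46 F along -3.12 lat 0.09 z -1.83 mom [ 2.370e-01  1.312e+00 -1.000e-03] x-axis [-4.e-04 -2.e-04 -1.e+00]
```

View pics/s8c.png

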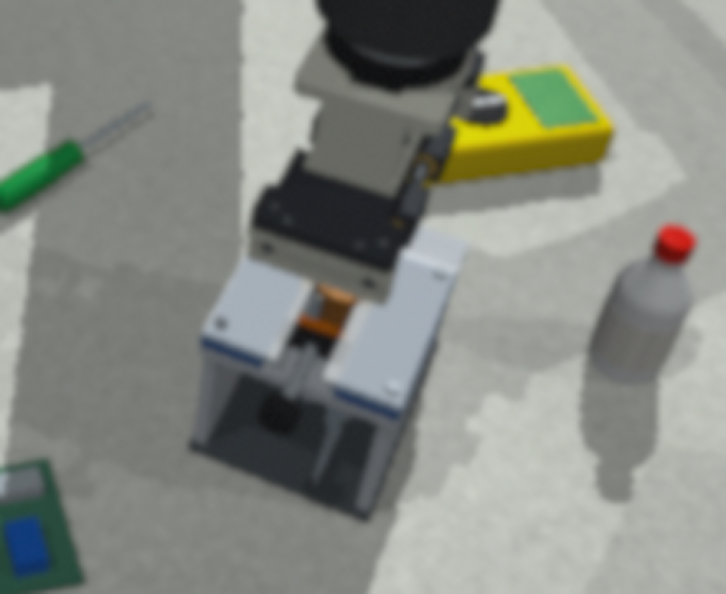

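The catches met at about 68.5 mm with roughly 3 N, which implies home ≈ 94.5 mm. I'll keep going gently.

play_rows(
  steps=[
    {"gripper": 0,"tx": 0,"ty": 0,"tz": -0.04,"ax": 0,"ay": 0,"az": 0},
    {"gripper": 0,"tx": 0,"ty": 0,"tz": -0.04,"ax": 0,"ay": 0,"az": 0},
    {"gripper": 0,"tx": 0,"ty": 0,"tz": -0.04,"ax": 0,"ay": 0,"az": 0},
    {"gripper": 0,"tx": 0,"ty": 0,"tz": 0,"ax": 0,"ay": 0,"az": 0},
  ],
)

```text
t: 16.1
eef_pos: [0.6024, 0.2086, 0.3057]
ee_rot: [-2.796, 1.57, 0.011]
force: [-3.1, 1.1, -1.4]
width: 0.0211
```

```bash
python3 chk.py
```

```text
t 16.1 along 76.56 lat 0.32 z 305.71 F along -3.27 lat -0.02 z -1.43 mom [0.163 1.185 0.027] x-axis [ 3.e-04  0.e+00 -1.e+00]
```

play_rows(
  steps=[
    {"gripper": 0,"tx": 0,"ty": 0,"tz": -0.04,"ax": 0,"ay": 0,"az": 0},
    {"gripper": 0,"tx": 0,"ty": 0,"tz": -0.04,"ax": 0,"ay": 0,"az": 0},
    {"gripper": 0,"tx": 0,"ty": 0,"tz": -0.04,"ax": 0,"ay": 0,"az": 0},
    {"gripper": 0,"tx": 0,"ty": 0,"tz": 0,"ax": 0,"ay": 0,"az": 0},
  ],
)

```text
t: 16.43
eef_pos: [0.6054, 0.2076, 0.3058]
ee_rot: [-2.75, 1.57, 0.057]
force: [-2.7, 0.0, -1.2]
width: 0.0216
```

```bash
python3 chk.py
```

```text
t 16.4333 along 79.66 lat 0.36 z 305.78 F along -2.54 lat -0.85 z -1.18 mom [0.08  0.838 0.023] x-axis [ 6.e-04  0.e+00 -1.e+00]
```

play_rows(
  steps=[
    {"gripper": 0,"tx": 0,"ty": 0,"tz": -0.04,"ax": 0,"ay": 0,"az": 0},
    {"gripper": 0,"tx": 0,"ty": 0,"tz": -0.04,"ax": 0,"ay": 0,"az": 0},
    {"gripper": 0,"tx": 0,"ty": 0,"tz": -0.04,"ax": 0,"ay": 0,"az": 0},
    {"gripper": 0,"tx": 0,"ty": 0,"tz": 0,"ax": 0,"ay": 0,"az": 0},
  ],
)

```text
t: 16.77
eef_pos: [0.6082, 0.2067, 0.3058]
ee_rot: [-2.745, 1.57, 0.062]
force: [-1.5, 0.3, -0.5]
width: 0.0209
```

```bash
python3 chk.py
```

```text
t 16.7667 along 82.66 lat 0.38 z 305.79 F along -1.5 lat -0.15 z -0.5 mom [-0.104  0.61  -0.016] x-axis [ 6.e-04  0.e+00 -1.e+00]
```

play_rows(
  steps=[
    {"gripper": 0,"tx": 0,"ty": 0,"tz": -0.04,"ax": 0,"ay": 0,"az": 0},
    {"gripper": 0,"tx": 0,"ty": 0,"tz": -0.04,"ax": 0,"ay": 0,"az": 0},
    {"gripper": 0,"tx": 0,"ty": 0,"tz": -0.04,"ax": 0,"ay": 0,"az": 0},
    {"gripper": 0,"tx": 0,"ty": 0,"tz": 0,"ax": 0,"ay": 0,"az": 0},
  ],
)

```text
t: 17.1
eef_pos: [0.611, 0.2056, 0.3058]
ee_rot: [-2.688, 1.57, 0.119]
force: [-1.2, -0.7, -0.8]
width: 0.0215
```

```bash
python3 chk.py
```

```text
t 17.1 along 85.66 lat 0.33 z 305.77 F along -0.94 lat -1.04 z -0.79 mom [-0.117  0.372 -0.008] x-axis [ 6.e-04  1.e-04 -1.e+00]
```

play_rows(
  steps=[
    {"gripper": 0,"tx": 0,"ty": 0,"tz": -0.04,"ax": 0,"ay": 0,"az": 0},
    {"gripper": 0,"tx": 0,"ty": 0,"tz": -0.04,"ax": 0,"ay": 0,"az": 0},
    {"gripper": 0,"tx": 0,"ty": 0,"tz": -0.04,"ax": 0,"ay": 0,"az": 0},
    {"gripper": 0,"tx": 0,"ty": 0,"tz": 0,"ax": 0,"ay": 0,"az": 0},
  ],
)

```text
t: 17.43
eef_pos: [0.6138, 0.2047, 0.3058]
ee_rot: [-2.728, 1.57, 0.079]
force: [-0.7, -0.1, -1.0]
width: 0.021
```

```bash
python3 chk.py
```

```text
t 17.4333 along 88.66 lat 0.37 z 305.78 F along -0.64 lat -0.37 z -0.99 mom [-0.203  0.192  0.115] x-axis [ 6.e-04  0.e+00 -1.e+00]
```

play_rows(
  steps=[
    {"gripper": 0,"tx": 0,"ty": 0,"tz": -0.04,"ax": 0,"ay": 0,"az": 0},
    {"gripper": 0,"tx": 0,"ty": 0,"tz": -0.04,"ax": 0,"ay": 0,"az": 0},
    {"gripper": 0,"tx": 0,"ty": 0,"tz": 0,"ax": 0,"ay": 0,"az": 0},
  ],
)

```text
t: 17.68
eef_pos: [0.6157, 0.204, 0.3057]
ee_rot: [-2.705, 1.57, 0.103]
force: [-0.2, -1.5, -0.1]
width: 0.0216
```

```bash
python3 chk.py
```

```text
t 17.6833 along 90.6 lat 0.36 z 305.74 F along 0.27 lat -1.48 z -0.12 mom [-0.231  0.052  0.012] x-axis [ 4.e-04  0.e+00 -1.e+00]
```

play_rows(
  steps=[
    {"gripper": 0,"tx": 0,"ty": 0,"tz": -0.04,"ax": 0,"ay": 0,"az": 0},
    {"gripper": 0,"tx": 0,"ty": 0,"tz": -0.04,"ax": 0,"ay": 0,"az": 0},
    {"gripper": 0,"tx": 0,"ty": 0,"tz": 0,"ax": 0,"ay": 0,"az": 0},
  ],
)

```text
t: 17.93
eef_pos: [0.6175, 0.2034, 0.3057]
ee_rot: [-2.828, 1.57, -0.02]
force: [-0.6, -1.4, -0.7]
width: 0.0216
```

```bash
python3 chk.py
```

```text
t 17.9333 along 92.56 lat 0.34 z 305.7 F along -0.08 lat -1.46 z -0.74 mom [-0.263  0.     0.028] x-axis [ 3.e-04 -0.e+00 -1.e+00]
```

play_rows(
  steps=[
    {"gripper": 0,"tx": 0,"ty": 0,"tz": -0.04,"ax": 0,"ay": 0,"az": 0},
    {"gripper": 0,"tx": 0,"ty": 0,"tz": 0,"ax": 0,"ay": 0,"az": 0},
  ],
)

```text
t: 18.1
eef_pos: [0.6184, 0.203, 0.3057]
ee_rot: [2.747, 1.571, -0.729]
force: [-0.3, -1.6, -0.5]
width: 0.0214
```

```bash
python3 chk.py
```

```text
t 18.1 along 93.48 lat 0.29 z 305.69 F along 0.2 lat -1.62 z -0.52 mom [-0.365  0.036 -0.014] x-axis [ 1.e-04 -1.e-04 -1.e+00]
```

play_rows(
  steps=[
    {"gripper": 0,"tx": 0,"ty": 0,"tz": -0.04,"ax": 0,"ay": 0,"az": 0},
    {"gripper": 0,"tx": 0,"ty": 0,"tz": 0,"ax": 0,"ay": 0,"az": 0},
  ],
)

```text
t: 18.27
eef_pos: [0.6193, 0.2028, 0.3057]
ee_rot: [-2.784, 1.571, 0.023]
force: [-0.5, -0.1, -0.3]
width: 0.0211
```

```bash
python3 chk.py
```

```text
t 18.2667 along 94.46 lat 0.34 z 305.69 F along -0.45 lat -0.31 z -0.34 mom [-0.323  0.094  0.012] x-axis [ 1.e-04  0.e+00 -1.e+00]
```

play_rows(
  steps=[
    {"gripper": 0,"tx": 0,"ty": 0,"tz": -0.04,"ax": 0,"ay": 0,"az": 0},
    {"gripper": 0,"tx": 0,"ty": 0,"tz": 0,"ax": 0,"ay": 0,"az": 0},
  ],
)

```text
t: 18.43
eef_pos: [0.6201, 0.2025, 0.3057]
ee_rot: [-0.516, 1.571, 2.291]
force: [-0.9, 0.2, 0.2]
width: 0.0211
```

```bash
python3 chk.py
```

```text
t 18.4333 along 95.34 lat 0.33 z 305.67 F along -0.87 lat -0.13 z 0.17 mom [-0.15   0.297  0.011] x-axis [-1.e-04  1.e-04 -1.e+00]
```

play_rows(
  steps=[
    {"gripper": 0,"tx": 0,"ty": 0,"tz": -0.02,"ax": 0,"ay": 0,"az": 0},
    {"gripper": 0,"tx": 0,"ty": 0,"tz": 0,"ax": 0,"ay": 0,"az": 0},
  ],
)

```text
t: 18.6
eef_pos: [0.6204, 0.2024, 0.3057]
ee_rot: [0.071, 1.57, 2.878]
force: [-1.4, 0.5, 0.4]
width: 0.0212
```

```bash
python3 chk.py
```

```text
t 18.6 along 95.64 lat 0.34 z 305.66 F along -1.46 lat 0.03 z 0.37 mom [ 0.116  0.868 -0.   ] x-axis [-4.e-04  1.e-04 -1.e+00]
```

play_rows(
  steps=[
    {"gripper": 0,"tx": 0,"ty": 0,"tz": -0.02,"ax": 0,"ay": 0,"az": 0},
    {"gripper": 0,"tx": 0,"ty": 0,"tz": 0,"ax": 0,"ay": 0,"az": 0},
  ],
)

```text
t: 18.77
eef_pos: [0.6208, 0.2022, 0.3056]
ee_rot: [0.183, 1.57, 2.991]
force: [-3.8, 1.0, -0.2]
width: 0.0214
```

```bash
python3 chk.py s9
```

```text
t 18.7667 along 96.03 lat 0.34 z 305.6 F along -3.91 lat -0.35 z -0.2 mom [ 0.383  1.367 -0.013] x-axis [-6.e-04  1.e-04 -1.e+00]
```

View pics/s9c.png

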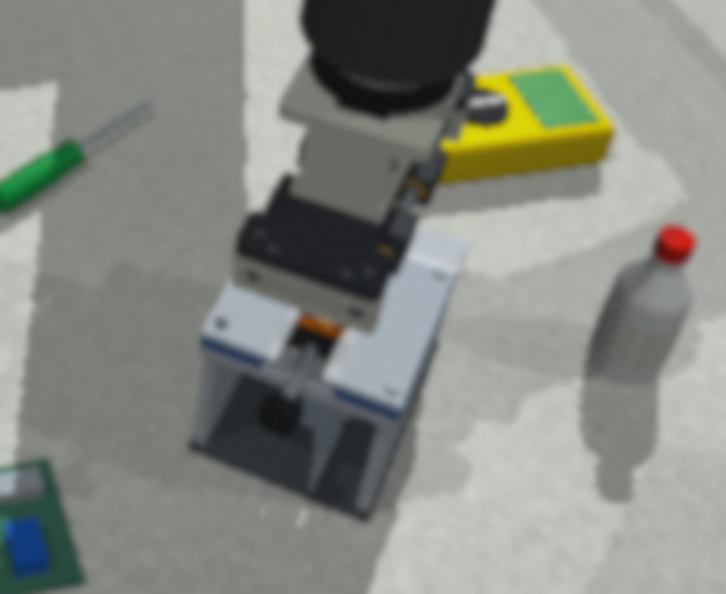

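The cushion contact is felt, rising at about 2.4 N per 0.5 mm. I'll build up to 11–12 N in 0.5 mm steps.

play_rows(
  steps=[
    {"gripper": 0,"tx": 0,"ty": 0,"tz": -0.02,"ax": 0,"ay": 0,"az": 0},
    {"gripper": 0,"tx": 0,"ty": 0,"tz": 0,"ax": 0,"ay": 0,"az": 0},
  ],
)

```text
t: 18.98
eef_pos: [0.6212, 0.2021, 0.3056]
ee_rot: [0.202, 1.57, 3.009]
force: [-5.1, 1.8, 1.8]
width: 0.0213
```

```bash
python3 chk.py
```

```text
t 18.9833 along 96.49 lat 0.32 z 305.61 F along -5.37 lat -0.01 z 1.76 mom [6.790e-01 2.012e+00 2.000e-03] x-axis [-7.e-04  1.e-04 -1.e+00]
```

play_rows(
  steps=[
    {"gripper": 0,"tx": 0,"ty": 0,"tz": -0.02,"ax": 0,"ay": 0,"az": 0},
    {"gripper": 0,"tx": 0,"ty": 0,"tz": 0,"ax": 0,"ay": 0,"az": 0},
  ],
)

```text
t: 19.15
eef_pos: [0.6215, 0.2019, 0.3056]
ee_rot: [0.228, 1.57, 3.035]
force: [-5.6, 2.7, 1.5]
width: 0.0214
```

```bash
python3 chk.py
```

```text
t 19.15 along 96.8 lat 0.29 z 305.55 F along -6.16 lat 0.72 z 1.46 mom [ 0.838  2.466 -0.069] x-axis [-1.2e-03  1.0e-04 -1.0e+00]
```

The moment suggests more force than the force channel does, so I'll let it settle and cross-check before pressing further.

play_rows(
  steps=[
    {"gripper": 0,"tx": 0,"ty": 0,"tz": 0,"ax": 0,"ay": 0,"az": 0},
    {"gripper": 0,"tx": 0,"ty": 0,"tz": 0,"ax": 0,"ay": 0,"az": 0},
    {"gripper": 0,"tx": 0,"ty": 0,"tz": 0,"ax": 0,"ay": 0,"az": 0},
  ],
)

```text
t: 19.4
eef_pos: [0.6215, 0.202, 0.3056]
ee_rot: [0.217, 1.57, 3.024]
force: [-5.5, 2.7, 2.2]
width: 0.0217
```

```bash
python3 chk.py; python3 - <<'E'
from h import *
st=telemetry.get_state();print(st['joint_efforts'].round(2),st['q'].round(4))
E
```

```text
t 19.4 along 96.79 lat 0.34 z 305.59 F along -6.06 lat 0.75 z 2.15 mom [0.794 2.313 0.035] x-axis [-1.1e-03  1.0e-04 -1.0e+00]
[-2.490e+00 -5.704e+01  2.771e+01  7.940e+00  1.370e+00 -1.000e-02] [ 6.1190e-01  3.9800e-01 -1.6570e-01 -8.0000e-04 -1.0079e+00 -9.4570e-01]
```

Joint 1 torque (−2.49 N·m over a 0.396 m lever, about 6.3 N) agrees with the force channel. The moment ratio has stayed at about 0.4 m since the catches, which fits a reference point above the TCP. So the true push is about 6 N, and I'll continue stepping up.

play_rows(
  steps=[
    {"gripper": 0,"tx": 0,"ty": 0,"tz": -0.02,"ax": 0,"ay": 0,"az": 0},
    {"gripper": 0,"tx": 0,"ty": 0,"tz": 0,"ax": 0,"ay": 0,"az": 0},
  ],
)

```text
t: 19.57
eef_pos: [0.6219, 0.2019, 0.3056]
ee_rot: [0.193, 1.569, 3.001]
force: [-7.5, 3.6, 2.9]
width: 0.0214
```

```bash
echo "print('q1 est',-telemetry.get_state()['joint_efforts'][0]/.396)">>chk.py; python3 chk.py
```

```text
t 19.5667 along 97.15 lat 0.33 z 305.57 F along -8.28 lat 0.98 z 2.9 mom [1.003 2.783 0.044] x-axis [-1.4e-03  2.0e-04 -1.0e+00]
q1 est 7.804592111797043
```

play_rows(
  steps=[
    {"gripper": 0,"tx": 0,"ty": 0,"tz": -0.02,"ax": 0,"ay": 0,"az": 0},
    {"gripper": 0,"tx": 0,"ty": 0,"tz": 0,"ax": 0,"ay": 0,"az": 0},
  ],
)

```text
t: 19.73
eef_pos: [0.6222, 0.2018, 0.3056]
ee_rot: [0.211, 1.569, 3.019]
force: [-7.8, 3.7, 3.5]
width: 0.0213
```

```bash
python3 chk.py
```

```text
t 19.7333 along 97.46 lat 0.34 z 305.59 F along -8.53 lat 0.9 z 3.5 mom [ 1.257  3.134 -0.012] x-axis [-1.7e-03  2.0e-04 -1.0e+00]
q1 est 9.019960169539306
```

play_rows(
  steps=[
    {"gripper": 0,"tx": 0,"ty": 0,"tz": -0.02,"ax": 0,"ay": 0,"az": 0},
    {"gripper": 0,"tx": 0,"ty": 0,"tz": 0,"ax": 0,"ay": 0,"az": 0},
  ],
)

```text
t: 19.9
eef_pos: [0.6225, 0.2016, 0.3055]
ee_rot: [0.22, 1.569, 3.028]
force: [-9.3, 3.1, 4.8]
width: 0.0211
```

```bash
python3 chk.py
```

```text
t 19.9 along 97.81 lat 0.32 z 305.55 F along -9.78 lat -0.09 z 4.8 mom [1.413 3.576 0.037] x-axis [-2.1e-03  2.0e-04 -1.0e+00]
q1 est 10.203627700155431
```

play_rows(
  steps=[
    {"gripper": 0,"tx": 0,"ty": 0,"tz": -0.02,"ax": 0,"ay": 0,"az": 0},
    {"gripper": 0,"tx": 0,"ty": 0,"tz": 0,"ax": 0,"ay": 0,"az": 0},
    {"gripper": 0,"tx": 0,"ty": 0,"tz": 0,"ax": 0,"ay": 0,"az": 0},
  ],
)

```text
t: 20.15
eef_pos: [0.6228, 0.2015, 0.3056]
ee_rot: [0.209, 1.568, 3.016]
force: [-10.3, 3.5, 5.1]
width: 0.0215
```

```bash
python3 chk.py
```

```text
t 20.15 along 98.1 lat 0.32 z 305.55 F along -10.91 lat -0.1 z 5.06 mom [ 1.549e+00  3.861e+00 -2.000e-03] x-axis [-2.4e-03  3.0e-04 -1.0e+00]
q1 est 11.110382549690478
```

Along force is about 11 N, so I'll hold here for 0.8 s.

play_rows(
  steps=[
    {"gripper": 0,"tx": 0,"ty": 0,"tz": 0,"ax": 0,"ay": 0,"az": 0},
    {"gripper": 0,"tx": 0,"ty": 0,"tz": 0,"ax": 0,"ay": 0,"az": 0},
    {"gripper": 0,"tx": 0,"ty": 0,"tz": 0,"ax": 0,"ay": 0,"az": 0},
    {"gripper": 0,"tx": 0,"ty": 0,"tz": 0,"ax": 0,"ay": 0,"az": 0},
    {"gripper": 0,"tx": 0,"ty": 0,"tz": 0,"ax": 0,"ay": 0,"az": 0},
    {"gripper": 0,"tx": 0,"ty": 0,"tz": 0,"ax": 0,"ay": 0,"az": 0},
    {"gripper": 0,"tx": 0,"ty": 0,"tz": 0,"ax": 0,"ay": 0,"az": 0},
    {"gripper": 0,"tx": 0,"ty": 0,"tz": 0,"ax": 0,"ay": 0,"az": 0},
    {"gripper": 0,"tx": 0,"ty": 0,"tz": 0,"ax": 0,"ay": 0,"az": 0},
    {"gripper": 0,"tx": 0,"ty": 0,"tz": 0,"ax": 0,"ay": 0,"az": 0},
  ],
)

```text
t: 20.98
eef_pos: [0.6228, 0.2015, 0.3056]
ee_rot: [0.22, 1.568, 3.027]
force: [-10.2, 4.5, 3.9]
width: 0.0214
```

```bash
python3 chk.py s10
```

```text
t 20.9833 along 98.1 lat 0.33 z 305.57 F along -11.09 lat 0.94 z 3.88 mom [1.537 3.882 0.016] x-axis [-2.4e-03  3.0e-04 -1.0e+00]
q1 est 10.991443061467372
```

View pics/s10c.png

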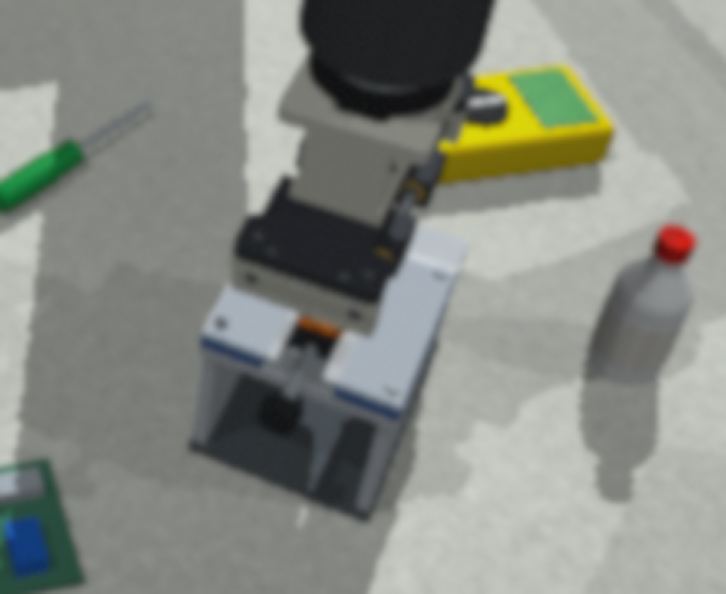

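play_rows(
  steps=[
    {"gripper": 0,"tx": 0,"ty": 0,"tz": 0.03,"ax": 0,"ay": 0,"az": 0},
    {"gripper": 0,"tx": 0,"ty": 0,"tz": 0.03,"ax": 0,"ay": 0,"az": 0},
    {"gripper": 0,"tx": 0,"ty": 0,"tz": 0.03,"ax": 0,"ay": 0,"az": 0},
    {"gripper": 0,"tx": 0,"ty": 0,"tz": 0.03,"ax": 0,"ay": 0,"az": 0},
    {"gripper": 0,"tx": 0,"ty": 0,"tz": 0.03,"ax": 0,"ay": 0,"az": 0},
    {"gripper": 0,"tx": 0,"ty": 0,"tz": 0.03,"ax": 0,"ay": 0,"az": 0},
    {"gripper": 0,"tx": 0,"ty": 0,"tz": 0,"ax": 0,"ay": 0,"az": 0},
    {"gripper": 0,"tx": 0,"ty": 0,"tz": 0,"ax": 0,"ay": 0,"az": 0},
  ],
)

```text
t: 21.7
eef_pos: [0.62, 0.2025, 0.3057]
ee_rot: [-2.923, 1.57, -0.116]
force: [-0.9, -0.5, -0.6]
width: 0.0213
```

```bash
python3 chk.py
```

```text
t 21.7 along 95.15 lat 0.29 z 305.7 F along -0.67 lat -0.74 z -0.64 mom [-0.146  0.187  0.005] x-axis [ 6.e-04 -1.e-04 -1.e+00]
q1 est -0.6213387700192856
```

play_rows(
  steps=[
    {"gripper": 0,"tx": 0.02,"ty": 0,"tz": 0,"ax": 0,"ay": 0,"az": 0},
    {"gripper": 0,"tx": 0,"ty": 0,"tz": 0,"ax": 0,"ay": 0,"az": 0},
    {"gripper": 0,"tx": 0,"ty": 0,"tz": 0,"ax": 0,"ay": 0,"az": 0},
  ],
)

```text
t: 21.95
eef_pos: [0.6199, 0.2025, 0.3053]
ee_rot: [-2.71, 1.57, 0.097]
force: [1.0, -0.8, -0.1]
width: 0.0211
```

```bash
python3 chk.py
```

```text
t 21.95 along 95.08 lat 0.32 z 305.31 F along 1.2 lat -0.43 z -0.15 mom [-0.23  -0.001 -0.042] x-axis [ 6.e-04  1.e-04 -1.e+00]
q1 est -1.348978557595701
```

play_rows(
  steps=[
    {"gripper": 0,"tx": 0.02,"ty": 0,"tz": 0,"ax": 0,"ay": 0,"az": 0},
    {"gripper": 0,"tx": 0,"ty": 0,"tz": 0,"ax": 0,"ay": 0,"az": 0},
    {"gripper": 0,"tx": 0,"ty": 0,"tz": 0,"ax": 0,"ay": 0,"az": 0},
  ],
)

```text
t: 22.2
eef_pos: [0.6198, 0.2026, 0.3047]
ee_rot: [-2.658, 1.57, 0.15]
force: [1.0, -0.8, -0.3]
width: 0.0214
```

```bash
python3 chk.py
```

```text
t 22.2 along 94.92 lat 0.35 z 304.71 F along 1.18 lat -0.46 z -0.26 mom [-0.36  -0.161 -0.046] x-axis [ 3.e-04  0.e+00 -1.e+00]
q1 est -1.6740379347042602
```

Forces are near zero, so I'll release with a partial opening.

play_rows(
  steps=[
    {"gripper": 0.3,"tx": 0,"ty": 0,"tz": 0,"ax": 0,"ay": 0,"az": 0},
    {"gripper": 0.4,"tx": 0,"ty": 0,"tz": 0,"ax": 0,"ay": 0,"az": 0},
    {"gripper": 0.6,"tx": 0,"ty": 0,"tz": 0,"ax": 0,"ay": 0,"az": 0},
    {"gripper": 0.6,"tx": 0,"ty": 0,"tz": 0,"ax": 0,"ay": 0,"az": 0},
    {"gripper": 0.6,"tx": 0,"ty": 0,"tz": 0,"ax": 0,"ay": 0,"az": 0},
    {"gripper": 0.6,"tx": 0,"ty": 0,"tz": 0,"ax": 0,"ay": 0,"az": 0},
    {"gripper": 0.6,"tx": 0,"ty": 0,"tz": 0,"ax": 0,"ay": 0,"az": 0},
    {"gripper": 0.6,"tx": 0,"ty": 0,"tz": 0,"ax": 0,"ay": 0,"az": 0},
  ],
)

```text
t: 22.87
eef_pos: [0.6196, 0.2026, 0.3047]
ee_rot: [-1.384, 1.571, 1.424]
force: [-0.4, -0.0, -0.2]
width: 0.0521
```

```bash
python3 chk.py s11; python3 -c "
from h import *
save(optics.grab_frame('wrist'),'w11')"
```

```text
t 22.8667 along 94.8 lat 0.31 z 304.65 F along -0.4 lat -0.18 z -0.15 mom [-0.006  0.027 -0.002] x-axis [ 0.e+00  1.e-04 -1.e+00]
q1 est -0.01784614472522993
```

View pics/w11.png

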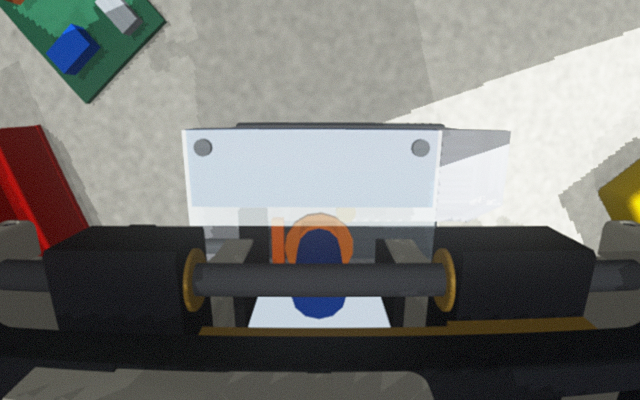

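The fingers are clear of the sleeve, and the flange at (245, 320) sits right at the cushion (col 280) with the catch behind it (col 345). I'll rise straight up, then shift for a view.

play_rows(
  steps=[
    {"gripper": 0.6,"tx": -0.3,"ty": 0,"tz": 0,"ax": 0,"ay": 0,"az": 0},
    {"gripper": 0.6,"tx": -0.6,"ty": 0,"tz": 0,"ax": 0,"ay": 0,"az": 0},
    {"gripper": 0.6,"tx": -0.8,"ty": 0,"tz": 0,"ax": 0,"ay": 0,"az": 0},
    {"gripper": 0.6,"tx": -0.8,"ty": 0,"tz": 0,"ax": 0,"ay": 0,"az": 0},
    {"gripper": 0.6,"tx": -0.8,"ty": 0,"tz": 0,"ax": 0,"ay": 0,"az": 0},
    {"gripper": 0.6,"tx": -0.8,"ty": 0,"tz": 0,"ax": 0,"ay": 0,"az": 0},
    {"gripper": 0.6,"tx": 0,"ty": -0.8,"tz": 0,"ax": 0,"ay": 0,"az": 0},
    {"gripper": 0.6,"tx": 0,"ty": -0.8,"tz": 0,"ax": 0,"ay": 0,"az": 0},
    {"gripper": 0.6,"tx": 0,"ty": -0.8,"tz": 0,"ax": 0,"ay": 0,"az": 0},
    {"gripper": 0.6,"tx": 0,"ty": -0.8,"tz": 0,"ax": 0,"ay": 0,"az": 0},
    {"gripper": 0.6,"tx": 0,"ty": 0,"tz": 0,"ax": 0,"ay": 0,"az": 0},
    {"gripper": 0.6,"tx": 0,"ty": 0,"tz": 0,"ax": 0,"ay": 0,"az": 0},
  ],
)

```text
t: 23.97
eef_pos: [0.6459, 0.279, 0.407]
ee_rot: [0.944, 1.57, -2.531]
force: [0.5, -0.2, 0.4]
width: 0.0526
```

```bash
python3 chk.py s12; python3 -c "
from h import *
save(optics.grab_frame('wrist'),'w12')
st=telemetry.get_state()
for q in ['barrel_mid','sleeve','catch_left','catch_right']:
  print(q,[(np.round(d['location'],1).tolist(),round(d['confidence'],2)) for d in finder.pinpoint(q,'wrist')][:2])
a=cv2.imread('pics/w12.png')[0:230,150:480];cv2.imwrite('pics/w12c.png',cv2.resize(a,None,fx=2.4,fy=2.4,interpolation=cv2.INTER_CUBIC))
"
```

```text
t 23.9667 along 94.5 lat 81.09 z 407.04 F along 0.52 lat 0.0 z 0.41 mom [-0.04   0.105  0.003] x-axis [-4.e-04 -3.e-04 -1.e+00]
q1 est -1.523840297577959
barrel_mid [([94.7, 318.7], 0.88)]
sleeve [([92.4, 319.6], 0.8)]Traceback (most recent call last):
  File "<string>", line 6, in <module>
    print(q,[(np.round(d['location'],1).tolist(),round(d['confidence'],2)) for d in finder.pinpoint(q,'wrist')][:2])
                                                                                    ~~~~~~~~~~~~~~~^^^^^^^^^^^
ValueError: it knows: barrel_mid, home_mean, keeper, sleeve, slot
```

View pics/s12c.png

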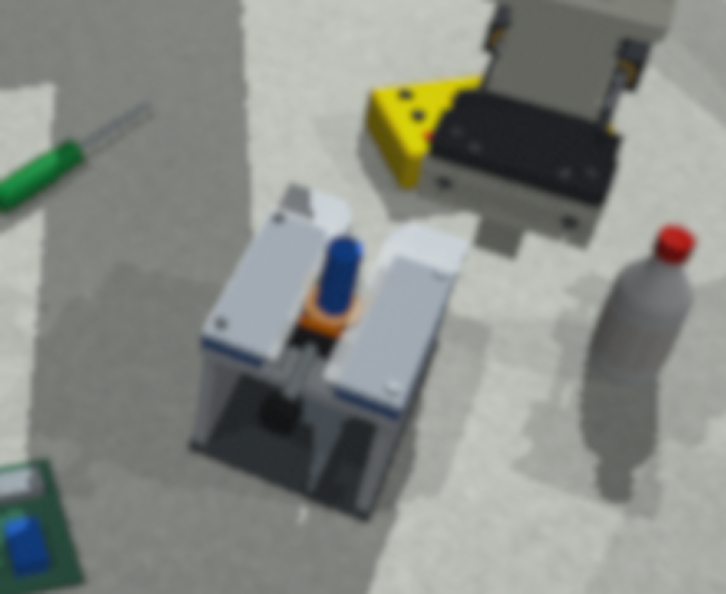

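```bash
python3 -c "
import cv2
a=cv2.imread('pics/w12.png')[0:230,150:480];cv2.imwrite('pics/w12c.png',cv2.resize(a,None,fx=2.4,fy=2.4,interpolation=cv2.INTER_CUBIC))
"
```

```text
(no output)
```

View pics/w12c.png

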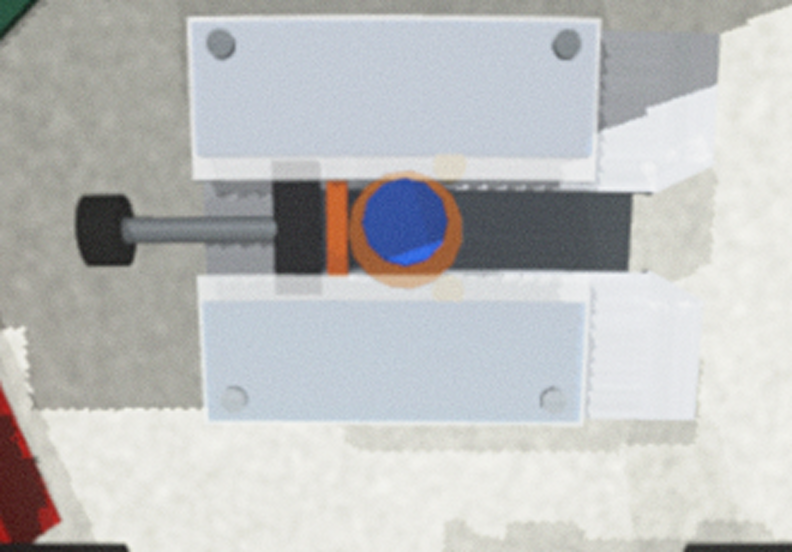

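```bash
python3 -c "
from h import *
print(job_done(), telemetry.get_state()['t'])"
```

```text
the job is handed in; nothing more can be done
the job is handed in; nothing more can be done
```

I took the amber cartridge out of the rack and slid it under the keeper and past both catches. I pressed it onto the cushion, released it, backed away and handed the job in, at about 24 s on the robot's clock.

**Insertion:** The flange met the catches about 68.5 mm in and passed them at no more than about 3.3 N. It met the cushion at about 95.2 mm, so home is about 94.7 mm in.

**Press:** I built up to about 11 N and held it for about 1 s. I estimate the cushion travelled 2.0–2.4 mm; its travel was not measured directly. Joint 1's torque gave the same force (11.0 against 11.1 N). During the press there was also 4–5 N upward on the flange, because it leaned slightly on the plate.

**Final checks:** The last wrist and scene pictures show the cartridge intact and upright. Its flange is right at the cushion and both catches are out behind it. The gripper is well clear, and the bench items near the holder look undisturbed. I did not take a last picture of the rack; it and its two other cartridges were undisturbed just after the lift.

**What disagreed or failed:**
- **Moment reading:** it suggested about twice the force. I put this down to a reference point above the tool, because the ratio stayed near 0.4 m throughout and joint 1 agreed with the force channel.
- **Refused moves:** my first two move calls were refused for missing keys.
- **Catch pinpointing:** the network does not know the catches, so I judged those by eye.

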